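Pack the gilt bosses into the ornament case

TASK

Raise the lid of the ornament case until the folding stay locks it open, and drop the gilt bosses lying on the bench one by one, dome or stepped top up, into pockets of their own shape in the tray, each down on the pocket floor (there may be fewer bosses than pockets). When all are in, break the stay at its elbow and bring the lid down fully shut without slamming it; leave the stars, glue gun and tin where they are.

Things in the scene. Friction and masses are not known exactly. Their poses are not given: they have to be found in the camera images.
- case: red ornament case fixed to the bench, 192 (x) by 200 (y), walls 8 thick, 56 high; inside, a plywood tray, top at 34. Origin: centre of underside, z up. Lid hinge along its +y side (axis at y 100, z 56.5), handle bar beyond the -y side, folding stay outside the +x end. Three round pockets at y +26 and three square at y -42, all at x -54, 0, +54.
- round_pocket1 (a point): centre of the mouth, at the tray's top (34 above the bench), of round pocket 1: diameter 44, 14 deep, flat floor; x, y axes as the case. Number 1 is at the case's -x end.
- round_pocket2 (a point): centre of the mouth, at the tray's top (34 above the bench), of round pocket 2: diameter 44, 14 deep, flat floor; x, y axes as the case. Number 1 is at the case's -x end.
- round_pocket3 (a point): centre of the mouth, at the tray's top (34 above the bench), of round pocket 3: diameter 44, 14 deep, flat floor; x, y axes as the case. Number 1 is at the case's -x end.
- square_pocket1 (a point): centre of the mouth, at the tray's top (34 above the bench), of square pocket 1: 36 by 36 with sides along the case's x and y, 14 deep, flat floor. Number 1 is at the case's -x end.
- square_pocket2 (a point): centre of the mouth, at the tray's top (34 above the bench), of square pocket 2: 36 by 36 with sides along the case's x and y, 14 deep, flat floor. Number 1 is at the case's -x end.
- square_pocket3 (a point): centre of the mouth, at the tray's top (34 above the bench), of square pocket 3: 36 by 36 with sides along the case's x and y, 14 deep, flat floor. Number 1 is at the case's -x end.
- round_boss1: gilt round boss, a short 90 g (70 to 130 %) cylinder of diameter 40, 32 high, sides straight up to 27, then a low dome. Origin: centre of its flat underside, z up out of the dome. None if it is absent from this job (or held).
- round_boss2: gilt round boss, a short 90 g (70 to 130 %) cylinder of diameter 40, 32 high, sides straight up to 27, then a low dome. Origin: centre of its flat underside, z up out of the dome. None if it is absent from this job (or held).
- round_boss3: gilt round boss, a short 90 g (70 to 130 %) cylinder of diameter 40, 32 high, sides straight up to 27, then a low dome. Origin: centre of its flat underside, z up out of the dome. None if it is absent from this job (or held).
- square_boss1: gilt square boss, 32 by 32, 32 high, sides straight and flat up to 27, then a stepped top, about 90 g (70 to 130 %). Origin: centre of its flat underside, z up out of the stepped top, x and y normal to its flat sides. None if it is absent from this job (or held).
- square_boss2: gilt square boss, 32 by 32, 32 high, sides straight and flat up to 27, then a stepped top, about 90 g (70 to 130 %). Origin: centre of its flat underside, z up out of the stepped top, x and y normal to its flat sides. None if it is absent from this job (or held).
- square_boss3: gilt square boss, 32 by 32, 32 high, sides straight and flat up to 27, then a stepped top, about 90 g (70 to 130 %). Origin: centre of its flat underside, z up out of the stepped top, x and y normal to its flat sides. None if it is absent from this job (or held).
- lid (a joint): lid angle (rad): 0 shut flat on the case, about 1.54 open with the stay straight. Lid 192 by 200 by 8, about 350 g; its hinge has friction (0.1 N m) and a damper (0.2 N m s/rad): it stays where left above about 1.3 rad and sinks slowly below that.
- bar (a point): middle of the lid's handle bar: round steel, diameter 12, 110 long, along case x, on two 10 thick arms 50 either side of the middle; 36 clear between bar and lid edge. 242 from the hinge axis and 4 towards the lid's upper side: 60 above the bench when shut. Axes of the lid (as the case when shut, turned by the lid angle about case -x).
- hinge_mid (a point): middle of the lid's hinge axis, which runs along the case's x, 56.5 above the bench.
- stay (a joint): bend of the stay's elbow (rad): 0 folded, lid shut; 2.86 straight (dead centre); 2.96 at its stop past dead centre = locked (counts from 2.90): it props the lid and will not fold by itself. A light spring snaps it to the stop once the raised lid has pulled it straight.
- knuckle (a point): axis of the black push pin at the elbow, 30 out along the pin (48 long, diameter 14, along case x, from x 114). Locked: about 105 above the bench, 49 from the hinge towards the bar. To break: push it square to the stay, down and towards the hinge, a few N; 4 mm to dead centre, 15 mm folds it. It swings about the stay's pivot: 106 away, 130 from the hinge towards the bar, at height 36.
- star_stack: bystander: stack of silver star ornaments, 170 across, 46 high, loose on the bench. Origin: centre of its underside.
- glue_gun: bystander: blue glue gun lying on its side, 160 by 130, 40 high, loose. Origin: under its barrel.
- paint_tin: bystander: small steel tin, diameter 68, 85 high, loose, standing. Origin: centre of its underside.
Mind the look-alikes: they are no part of the job. Leave any green or purple look-alike of the round_boss1 alone.

How it is judged (in metres and radians):
On the way, in this order (a step that is already met when the one before it is completed fails the run):
1. the lid is up and its stay is locked (value of joint stay above 2.9 rad and value of joint lid above 1.4 rad), for 0.2 s.
2. every boss of the job stands let go in a pocket of its shape, the lid still locked open (((horizontal distance between round_boss1 and round_pocket1 below 0.006 m and z of round_boss1 in the frame of round_pocket1 below -0.01 m) or (horizontal distance between round_boss1 and round_pocket2 below 0.006 m and z of round_boss1 in the frame of round_pocket2 below -0.01 m) or (horizontal distance between round_boss1 and round_pocket3 below 0.006 m and z of round_boss1 in the frame of round_pocket3 below -0.01 m)) and angle between each of round_boss1, round_boss2, round_boss3, square_boss1, square_boss2, square_boss3's own z axis and vertical below 0.15 rad and ((horizontal distance between round_boss2 and round_pocket1 below 0.006 m and z of round_boss2 in the frame of round_pocket1 below -0.01 m) or (horizontal distance between round_boss2 and round_pocket2 below 0.006 m and z of round_boss2 in the frame of round_pocket2 below -0.01 m) or (horizontal distance between round_boss2 and round_pocket3 below 0.006 m and z of round_boss2 in the frame of round_pocket3 below -0.01 m)) and ((horizontal distance between round_boss3 and round_pocket1 below 0.006 m and z of round_boss3 in the frame of round_pocket1 below -0.01 m) or (horizontal distance between round_boss3 and round_pocket2 below 0.006 m and z of round_boss3 in the frame of round_pocket2 below -0.01 m) or (horizontal distance between round_boss3 and round_pocket3 below 0.006 m and z of round_boss3 in the frame of round_pocket3 below -0.01 m)) and ((horizontal distance between square_boss1 and square_pocket1 below 0.006 m and z of square_boss1 in the frame of square_pocket1 below -0.01 m) or (horizontal distance between square_boss1 and square_pocket2 below 0.006 m and z of square_boss1 in the frame of square_pocket2 below -0.01 m) or (horizontal distance between square_boss1 and square_pocket3 below 0.006 m and z of square_boss1 in the frame of square_pocket3 below -0.01 m)) and ((horizontal distance between square_boss2 and square_pocket1 below 0.006 m and z of square_boss2 in the frame of square_pocket1 below -0.01 m) or (horizontal distance between square_boss2 and square_pocket2 below 0.006 m and z of square_boss2 in the frame of square_pocket2 below -0.01 m) or (horizontal distance between square_boss2 and square_pocket3 below 0.006 m and z of square_boss2 in the frame of square_pocket3 below -0.01 m)) and ((horizontal distance between square_boss3 and square_pocket1 below 0.006 m and z of square_boss3 in the frame of square_pocket1 below -0.01 m) or (horizontal distance between square_boss3 and square_pocket2 below 0.006 m and z of square_boss3 in the frame of square_pocket2 below -0.01 m) or (horizontal distance between square_boss3 and square_pocket3 below 0.006 m and z of square_boss3 in the frame of square_pocket3 below -0.01 m)) and value of joint stay above 2.9 rad and contact force between the fingers and round_boss1 below 0.3 N and contact force between the fingers and round_boss2 below 0.3 N and contact force between the fingers and round_boss3 below 0.3 N and contact force between the fingers and square_boss1 below 0.3 N and contact force between the fingers and square_boss2 below 0.3 N and contact force between the fingers and square_boss3 below 0.3 N), for 0.3 s.
3. the stay's elbow is broken (value of joint stay below 2.7 rad), for 0.1 s.
At the end, for the whole second after the job is handed in: every boss of the job stands upright (within 0.15 rad) on the floor of a pocket of its own shape (centred within 6 mm, underside at least 10 mm below the tray's top), at rest, and the lid is shut (within 0.04 rad) (((horizontal distance between round_boss1 and round_pocket1 below 0.006 m and z of round_boss1 in the frame of round_pocket1 below -0.01 m) or (horizontal distance between round_boss1 and round_pocket2 below 0.006 m and z of round_boss1 in the frame of round_pocket2 below -0.01 m) or (horizontal distance between round_boss1 and round_pocket3 below 0.006 m and z of round_boss1 in the frame of round_pocket3 below -0.01 m)) and angle between each of round_boss1, round_boss2, round_boss3, square_boss1, square_boss2, square_boss3's own z axis and vertical below 0.15 rad and ((horizontal distance between round_boss2 and round_pocket1 below 0.006 m and z of round_boss2 in the frame of round_pocket1 below -0.01 m) or (horizontal distance between round_boss2 and round_pocket2 below 0.006 m and z of round_boss2 in the frame of round_pocket2 below -0.01 m) or (horizontal distance between round_boss2 and round_pocket3 below 0.006 m and z of round_boss2 in the frame of round_pocket3 below -0.01 m)) and ((horizontal distance between round_boss3 and round_pocket1 below 0.006 m and z of round_boss3 in the frame of round_pocket1 below -0.01 m) or (horizontal distance between round_boss3 and round_pocket2 below 0.006 m and z of round_boss3 in the frame of round_pocket2 below -0.01 m) or (horizontal distance between round_boss3 and round_pocket3 below 0.006 m and z of round_boss3 in the frame of round_pocket3 below -0.01 m)) and ((horizontal distance between square_boss1 and square_pocket1 below 0.006 m and z of square_boss1 in the frame of square_pocket1 below -0.01 m) or (horizontal distance between square_boss1 and square_pocket2 below 0.006 m and z of square_boss1 in the frame of square_pocket2 below -0.01 m) or (horizontal distance between square_boss1 and square_pocket3 below 0.006 m and z of square_boss1 in the frame of square_pocket3 below -0.01 m)) and ((horizontal distance between square_boss2 and square_pocket1 below 0.006 m and z of square_boss2 in the frame of square_pocket1 below -0.01 m) or (horizontal distance between square_boss2 and square_pocket2 below 0.006 m and z of square_boss2 in the frame of square_pocket2 below -0.01 m) or (horizontal distance between square_boss2 and square_pocket3 below 0.006 m and z of square_boss2 in the frame of square_pocket3 below -0.01 m)) and ((horizontal distance between square_boss3 and square_pocket1 below 0.006 m and z of square_boss3 in the frame of square_pocket1 below -0.01 m) or (horizontal distance between square_boss3 and square_pocket2 below 0.006 m and z of square_boss3 in the frame of square_pocket2 below -0.01 m) or (horizontal distance between square_boss3 and square_pocket3 below 0.006 m and z of square_boss3 in the frame of square_pocket3 below -0.01 m)) and value of joint lid below 0.04 rad and linear speed of each of round_boss1, round_boss2, round_boss3, square_boss1, square_boss2, square_boss3 below 0.03 m/s); the robot touches nothing.
It fails at once if the lid is slammed (falls or is driven shut faster than 2 rad/s) (velocity of joint lid below -2 rad/s).
It fails at once if the star stack is shoved more than 30 mm (distance of star_stack from where it was at the start of the episode above 0.03 m).
It fails at once if the glue gun is shoved more than 30 mm (distance of glue_gun from where it was at the start of the episode above 0.03 m).
It fails at once if the paint tin is shoved more than 30 mm (distance of paint_tin from where it was at the start of the episode above 0.03 m).
Of round_boss1, round_boss2, round_boss3, square_boss1, square_boss2, square_boss3 only 4 to 6 are there at a start; the rules pass over those that are not, and their reading is None.
At some moment in a run one of round_boss1, round_boss2, round_boss3, square_boss1, square_boss2, square_boss3 may be knocked a few centimetres aside while the robot is not near it.
Once in a run the grip may slacken for a moment while it holds something.
It also fails if it takes over 210 s, if anything falls off the work surface, if the arm or the gripper's body presses on something with over 40 N, if the wrist force passes 120 N, or if a joint passes its speed limit or range.

ROBOT

A 6-joint arm with a two-finger parallel gripper is mounted at the origin on the work surface. World frame = base frame: x ahead of the robot, y to its left, z up, the work surface at z = 0. Lengths are in mm, angles in rad, forces in N, time in s.
With the tool pointing down it reaches from about 300 to 1000 mm from the base axis. Payload 5.1 kg.
Tool frame: the origin (TCP) lies at the very end of the fingers, on their centre line; the grasp point (between the pads) lies robot.grip_depth behind it (robot.grip_depth is the distance from the TCP to the grasp point, in mm); z points along the fingers, y is the line along which they close (so a half turn about z gives the same grasp; the last joint's range is limited). The gripper opens to 95 mm and grips with 3 to 60 N. Pads are 20 mm wide; open, the fingers measure 119 mm over their backs; the gripper's body (75 mm by 180 mm) begins 59 mm behind the grasp point.
Start: joints at [1.145, 0.124, 1.65, -0, 1.367, -0.083], TCP at [218.502, 612.161, 214.656] pointing down, gripper open.
Joint ranges: [-2.61, 2.61], [-1.02, 2.33], [0.03, 2.71], [-1.35, 4.49], [0.32, 2.68], [-2.91, 2.91]. Speed limits (rad/s): [2.57, 2.57, 3.14, 3.14, 3.14, 3.14].

INTERFACE

Orientations are given as a rotation vector (axis times angle).
In Python, from station import robot gives the robot as it stands.
- The arm moves only by the shell command python3 -m crank 'ROWS' [FORCE]. ROWS is JSON, a list of rows, each a list of 3 entries, a list of its own where there are three numbers: the shift along the tool's x, y, z in m, then the turn about the tool's z in degrees, then the closure in counts, from 0 (fully open) to 255 (shut). A call has 1 to 12 rows; each row is the pose to reach, as a shift and turn from the pose commanded when the call began, along the tool's axes at that moment; what a row does not reach only later rows make up. A row lasts 1/10 s, in which the tool goes at most 50 mm and 8.59 degrees, less where a joint would pass 70% of its speed; a pose out of reach is approached as far as the arm can. A call with a gripper value outside its range is refused whole. The fingers move at their own pace and stop on an object; FORCE is the grip in N (left out, the last holds). Time passes only in rows, so rows that repeat a pose let the fingers close. It gives the time, the measured TCP pose, the force, the opening and the grip force at its end, in the units of the state.
- robot.get_state(): the state, without advancing time (a new reading comes with each control period).
- robot.snapshot(name): name is "side" or "top"; returns a dict with "color" (384x512x3 uint8, blue, green, red), "mtx" (3x3 intrinsics, pixels), "world_from_camera" (4x4, takes a point from camera to world coordinates). Camera axes: x right, y down, z forward; pixel columns grow to the right and rows downward; lengths in mm; the calibration is good to about 2 mm. A picture is of the moment at which its call begins. There is no depth.
- robot.close_job(): hands the job in; it is judged then, once.
The state is a dict: "t": time; "joint_positions": joint angles; "qd": joint speeds; "joint_efforts": joint torques, N m; "position": TCP position; "orientation": TCP orientation; "wrist_force": force on the tool from outside, world axes, zero at the start; "torque": the same for the moment, N m; "grip_width": finger opening in mm; "grip_force": force on a finger pad.
Only numpy, scipy, OpenCV 4.12 (cv2) and the standard library are available. Lean on these libraries where they do the work, as an engineer would, in place of code of your own. Each camera call takes 0.05 s, during which the arm holds its last target. There are 200 camera calls.

## Working session

There is one attempt and no reset: what is moved stays moved. The work goes in short steps, Python scripts to look and compute and a shell command to move; the robot and the scene stay as the last step left them, time stands still between calls to the robot, and variables do not carry over. Pictures are saved under pics/ and viewed, at most 14 in all, crops included, and the job is handed in when it is done.

```bash
mkdir -p pics; ls; python3 - <<'E'
from station import robot
import cv2,numpy as np
for n in("top","side"):
    s=robot.snapshot(n); cv2.imwrite(f"pics/{n}0.png",s["color"]); np.savez(f"{n}_cal.npz",K=s["mtx"],T=s["world_from_camera"]); print(n,s["mtx"].tolist(),np.round(s["world_from_camera"],3).tolist())
print(robot.get_state(),robot.grip_depth)
E
```

```text
pics
top [[358.4774011092489, 0.0, 254.7434503587684], [0.0, 358.4774011092489, 193.84552373240072], [0.0, 0.0, 1.0]] [[0.007, -0.998, 0.057, 459.439], [-1.0, -0.008, -0.007, 94.737], [0.008, -0.057, -0.998, 1181.588], [0.0, 0.0, 0.0, 1.0]]
side [[464.38945444923775, 0.0, 248.27498202853624], [0.0, 464.38945444923775, 193.15768481260145], [0.0, 0.0, 1.0]] [[0.738, -0.492, 0.461, -38.581], [-0.674, -0.542, 0.502, -550.645], [0.003, -0.682, -0.732, 978.454], [0.0, 0.0, 0.0, 1.0]]
{'t': 0.1, 'joint_positions': array([ 1.14536227e+00,  1.24445699e-01,  1.65151930e+00, -8.44939245e-06,
        1.36749590e+00, -8.25948914e-02]), 'qd': array([-0.00072469, -0.00070162, -0.00245214,  0.00185986,  0.00116869,
        0.00149097]), 'joint_efforts': array([ 3.06520797e-04, -4.18882012e+01, -3.61096251e+01,  7.76181067e-02,
        4.61530709e-02, -7.61041474e-05]), 'position': array([218.29465307, 611.63914838, 213.51692627]), 'orientation': array([-5.35815369e-01, -3.09509272e+00,  2.84331434e-03]), 'wrist_force': array([-0.35050317, -0.21501971,  0.06990718]), 'torque': array([0.02622538, 0.03809216, 0.04787543]), 'grip_force': 0.0, 'grip_width': 94.95260544205361} 18.8
```

View pics/top0.png

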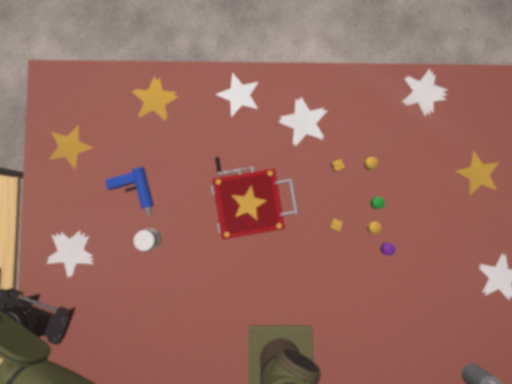

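View pics/side0.png

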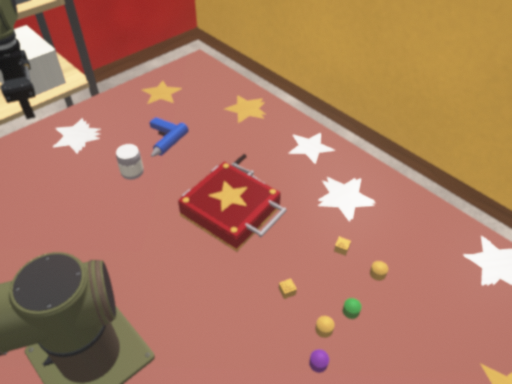

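Top view: the case has its lid shut around (250,203), with the handle at (290,197) and the pin at (218,163), so case axes are nearly world axes.

Candidates for a boss:
- Squares at (338,165) and (336,225): gilt, chosen.
- Rounds at (371,162) and (374,228): gilt, chosen.
- Green round at (377,202) and purple round at (388,248): look-alikes, left alone.
- Yellow stars at (155,98), (70,147) and (479,173): floor or decor, and the one at (249,203) is the lid's ornament.

That makes 4 bosses.

```bash
cat > h.py <<'E'
from station import robot
import cv2,numpy as np
from scipy.spatial.transform import Rotation as R
def snap(n,save=None):
    s=robot.snapshot(n)
    if save: cv2.imwrite(f"pics/{save}.png",s["color"])
    return s
def ray(s,uv):
    T=np.array(s["world_from_camera"]); uv=np.atleast_2d(np.float32(uv))
    d=np.c_[uv,np.ones(len(uv))]@np.linalg.inv(s["mtx"]).T@T[:3,:3].T
    return T[:3,3],d/np.linalg.norm(d,axis=1)[:,None]
def plane(s,uv,z):
    o,d=ray(s,uv); return o+d*((z-o[2])/d[:,2:])
def cross(s1,u1,s2,u2):
    o1,d1=ray(s1,u1);o2,d2=ray(s2,u2);d1=d1[0];d2=d2[0]
    A=sum(np.eye(3)-np.outer(d,d) for d in(d1,d2)); b=sum((np.eye(3)-np.outer(d,d))@o for o,d in((o1,d1),(o2,d2)))
    return np.linalg.solve(A,b)
def proj(s,P):
    T=np.linalg.inv(np.array(s["world_from_camera"])); p=T[:3,:3]@np.array(P,float)+T[:3,3]; q=s["mtx"]@p; return q[:2]/q[2]
def blobs(s,lo,hi,amin=30,k=1):
    m=cv2.inRange(cv2.cvtColor(cv2.resize(s["color"],None,fx=4,fy=4,interpolation=cv2.INTER_CUBIC),cv2.COLOR_BGR2HSV),lo,hi)
    c,_=cv2.findContours(m,cv2.RETR_EXTERNAL,cv2.CHAIN_APPROX_NONE)
    return [(x.reshape(-1,2)+.5)/4-.5 for x in c if cv2.contourArea(x)/16>amin]
def gilt(s): return blobs(s,(17,120,110),(32,255,255),30)
def shift(target,yaw=None):
    "tool-axes shift (m) to world target (mm); turn (deg) so tool y lies along world angle yaw (deg), mod 180"
    st=robot.get_state(); r=R.from_rotvec(st["orientation"]); d=r.inv().apply(np.array(target)-st["position"])/1000
    t=None
    if yaw is not None:
        y=r.apply([0,1,0]); a=np.degrees(np.arctan2(y[1],y[0])); t=-((yaw-a+90)%180-90)
    return np.round(d,4),t, np.round(st["position"],1)
E
python3 - <<'E'
from h import *
t=snap("top");s=snap("side")
for n,i in(("t",t),("s",s)):
    for c in gilt(i):
        r=cv2.minAreaRect(np.float32(c)); print(n,np.round(r[0],1),np.round(r[1],1),round(r[2],1),"z20:",np.round(plane(i,[r[0]],29)[0],1),np.round(c.mean(0),1))
    for c in blobs(i,(0,190,90),(6,255,255),300)+blobs(i,(174,190,90),(180,255,255),300):
        r=cv2.minAreaRect(np.float32(c)); print(n,"red",np.round(r[0],1),np.round(r[1],1),round(r[2],1),np.round(plane(i,cv2.boxPoints(r),64)[:,:2],1).tolist())
a=t["color"][140:260,200:410]; cv2.imwrite("pics/crop1.png",cv2.resize(a,None,fx=3.8,fy=3.8,interpolation=cv2.INTER_CUBIC))
E
```

```text
t [374. 227.] [11.2 12.8] 90.0 z20: [ 421.1 -297.4   29. ] [373.9 227.1]
t [335.7 224.3] [10.6  9.7] 20.6 z20: [ 428.8 -174.3   29. ] [335.7 224.4]
t [249.4 203.1] [30.7 29.4] 80.4 z20: [494.9 103.5  29. ] [247.8 203.2]
t [337.4 164.6] [ 9.8 10.5] 68.2 z20: [ 621.6 -180.7   29. ] [337.5 164.8]
t [370.7 162.5] [11.6 12.5] 54.0 z20: [ 629.5 -289.1   29. ] [370.7 162.6]
t [480.  174.6] [39.1 38.8] 42.4 z20: [ 592.8 -644.2   29. ] [478.4 173.4]
t [ 67.5 145.2] [37.9 40.8] 39.7 z20: [677.8 692.8  29. ] [ 69.1 146.4]
t [152.7 100.3] [41.5 40.3] 41.3 z20: [827.9 421.5  29. ] [154.3  98.6]
t red [247.5 200.3] [52.1 61.1] 80.5 [[566.5, 217.2], [599.6, 28.7], [439.0, 1.4], [406.6, 188.4]]
s [496.  376.6] [33.3 15.4] 15.3 z20: [ 589.5 -619.2   29. ] [497.5 375.9]
s [324.7 325.8] [17.  19.9] 6.3 z20: [ 415.1 -308.7   29. ] [324.5 325.7]
s [287.4 287.6] [16.1 14.5] 64.8 z20: [ 423.7 -185.7   29. ] [287.2 287.6]
s [378.4 269.8] [16.  17.4] 26.6 z20: [ 622.6 -299.2   29. ] [378.6 269.8]
s [341.9 245.1] [13.1 14.5] 20.6 z20: [ 614.5 -191.7   29. ] [341.9 244.8]
s [228.5 194.5] [25.5 34.8] 77.5 z20: [516.  133.5  29. ] [229.1 195.6]
s [244.6 107.4] [24.6 36.7] 79.3 z20: [817.6 400.4  29. ] [246.2 108.2]
s [161.6  91.6] [19.8 35.3] 88.0 z20: [663.3 663.8  29. ] [161.2  92.6]
s [353.6 104.9] [210.5 315.5] 90.0 z20: [1101.9  162.3   29. ] [387.   69.5]
s red [131.8  18.6] [ 38.  112.8] 90.0 [[758.7, 1442.3], [1126.0, 1111.8], [924.1, 847.4], [597.7, 1141.7]]
```

View pics/crop1.png

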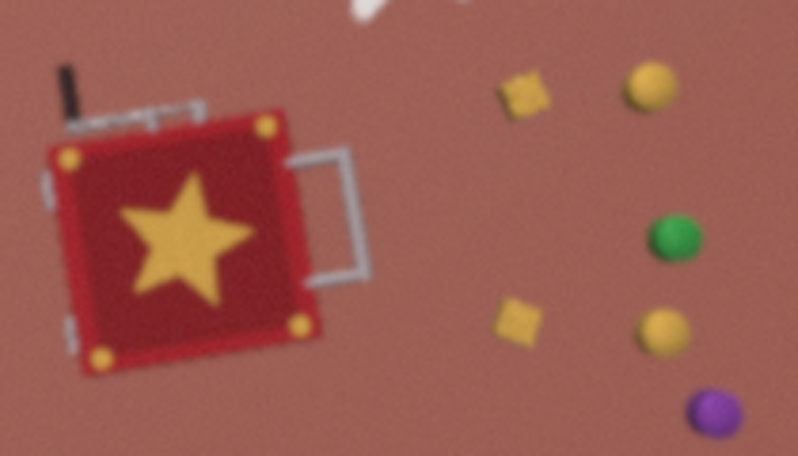

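The crop shows the gilt squares and rounds clearly, separate from the green and purple look-alikes. The bar runs from about (345,150) to (366,277) in the crop. I'll refine the case pose.

```bash
python3 - <<'E'
from h import *
t=snap("top");s=snap("side")
hsv=cv2.cvtColor(t["color"],cv2.COLOR_BGR2HSV)
print([hsv[y,x].tolist() for x,y in((216,200),(280,200),(240,175),(260,190),(320,200),(150,300),(275,215))])
for S in(150,165,180,200):
    for n,i in(("t",t),("s",s)):
        m=cv2.resize(i["color"],None,fx=4,fy=4,interpolation=cv2.INTER_CUBIC); h=cv2.cvtColor(m,cv2.COLOR_BGR2HSV)
        k=(((h[...,0]<8)|(h[...,0]>172))&(h[...,1]>S)&(h[...,2]>40)).astype(np.uint8)
        l=np.zeros_like(k); a,b=(proj(i,[490,100,60])*4).astype(int); cv2.circle(l,(a,b),240,1,-1); k&=l
        c=max(cv2.findContours(k,0,cv2.CHAIN_APPROX_NONE)[0],key=cv2.contourArea); r=cv2.minAreaRect(c)
        box=cv2.boxPoints(r)/4-.375
        print(S,n,np.round(r[1],1)/4,round(r[2],2),np.round(plane(i,[box.mean(0)],64),1)[0] if n=="t" else '', np.round(plane(i,box,64)[:,:2],1).tolist() if n=="t" else '')
# bosses by crossing
tg=[c for c in gilt(t) if len(c)and 320<c[:,0].mean()<400];sg=gilt(s)
for c in tg:
    u=c.mean(0); best=None
    for d in sg:
        v=cv2.minAreaRect(np.float32(d))[0]; P=cross(t,u,s,v); e=np.linalg.norm(proj(t,P)-u)+np.linalg.norm(proj(s,P)-v)
        if best is None or e<best[0]: best=(e,P)
    print(np.round(u,1),np.round(best[1],1),round(best[0],2),"top z26",np.round(plane(t,[u],26)[0],1))
print(plane(t,[[293.4,196.2],[290.8,179.5],[296,213]],62))
print(shift([450,-140,200],90))
r=R.from_rotvec(robot.get_state()["orientation"]);print(r.as_matrix().round(3))
E
```

```text
[[0, 173, 156], [2, 144, 152], [178, 154, 159], [179, 186, 129], [4, 116, 156], [4, 117, 153], [179, 185, 132]]
150 t [61.575 64.125] 80.46 [493.1 107.8  64. ] [[570.6, 223.3], [605.7, 25.5], [416.1, -7.0], [382.0, 189.0]]
150 s [84.925 70.725] 32.71  
165 t [60.375 63.   ] 80.54 [492.8 107.5  64. ] [[568.8, 220.9], [603.0, 26.6], [417.1, -5.1], [383.8, 187.5]]
165 s [72.025 74.625] 41.28  
180 t [59.275 61.85 ] 80.54 [493.1 107.3  64. ] [[567.8, 218.6], [601.3, 27.9], [418.9, -3.2], [386.2, 185.9]]
180 s [51.05 21.65] 32.17  
200 t [1.25 2.  ] 0.0 [574.1  29.1  64. ] [[571.0, 31.0], [577.3, 31.1], [577.3, 27.2], [571.0, 27.1]]Traceback (most recent call last):
  File "<stdin>", line 10, in <module>
ValueError: max() iterable argument is empty
```

```bash
cat >> h.py <<'E'
PSI=np.radians(10.0); C0=np.array([493.0,107.6,0])
RC=R.from_rotvec([0,0,PSI])
def case(p): return C0+RC.apply(np.array(p,float))
def bosses(t,s):
    out=[]; sg=gilt(s)
    for c in gilt(t):
        if not(20<cv2.contourArea(np.float32(c))<260): continue
        u=c.mean(0); P0=plane(t,[u],24)[0]
        sq=cv2.contourArea(np.float32(c))/cv2.contourArea(np.float32(cv2.boxPoints(cv2.minAreaRect(np.float32(c)))))
        l=[(np.linalg.norm(proj(s,P0)-d.mean(0)),cross(t,u,s,d.mean(0))) for d in sg]; e,P=min(l,key=lambda x:x[0])
        ang=cv2.minAreaRect(np.float32(c)); b=plane(t,cv2.boxPoints(ang),27); v=b[1]-b[0]
        out.append((np.round(u,1),np.round(P0,1),np.round(P,1),round(e,1),"yaw",round(np.degrees(np.arctan2(v[1],v[0]))%90,1),"fill",round(sq,2)))
    return out
E
python3 - <<'E'
from h import *
t=snap("top");s=snap("side")
for b in bosses(t,s): print(*b)
print("bar",case([0,-142,60]), plane(t,[[293.4,196.2]],62))
b=case([0,-142,130]);print(shift(b,100))
print(R.from_rotvec(robot.get_state()["orientation"]).as_matrix().round(3))
E
```

```text
[374.  227.1] [ 420.5 -298.9   24. ] [ 421.2 -303.4   13.8] 3.7 yaw 0.4 fill 0.79
[335.6 224.4] [ 428.5 -175.2   24. ] [ 429.4 -178.6   13.6] 3.4 yaw 69.7 fill 0.88
[337.5 164.8] [ 622.  -182.3   24. ] [ 624.1 -185.4   14.4] 2.8 yaw 22.3 fill 0.87
[370.7 162.6] [ 630.  -290.5   24. ] [ 632.5 -294.9   13.7] 3.3 yaw 0.5 fill 0.79
bar [517.65804123 -32.24270093  60.        ] [[516.46912157 -34.35438021  62.        ]]
(array([-0.4984, -0.5063,  0.0846]), np.float64(-29.638939223593752), array([218.4, 612.1, 214.5]))
[[-0.942  0.336 -0.   ]
 [ 0.336  0.942 -0.   ]
 [ 0.    -0.    -1.   ]]
```

```bash
python3 -m crank '[[[-0.249,-0.253,0],-15,155],[[-0.249,-0.253,0],-15,155],[[-0.249,-0.253,0],-15,155],[[-0.249,-0.253,0],-15,155],[[-0.249,-0.253,0],-15,155],[[-0.249,-0.253,0],-15,155],[[-0.249,-0.253,0],-15,155],[[-0.498,-0.506,0],-29.6,155],[[-0.498,-0.506,0],-29.6,155],[[-0.498,-0.506,0],-29.6,155],[[-0.498,-0.506,0],-29.6,155],[[-0.498,-0.506,0],-29.6,155]]' 25
python3 -m crank '[[[0,0,0],0,155],[[0,0,0],0,155]]'
python3 -c "
from h import *
print(shift(case([0,-142,110]),100)); print(robot.get_state()['grip_width'])"
```

```text
t: 1.6
position: [467.3, 75.9, 215.1]
orientation: [-0.273, 3.128, 0.0]
wrist_force: [0.8, 0.7, -0.2]
grip_width: 37.4
grip_force: 0.0
t: 1.8
position: [467.0, 77.0, 214.7]
orientation: [0.268, -3.13, -0.001]
wrist_force: [-0.5, 0.8, -1.0]
grip_width: 37.2
grip_force: 0.0
(array([-0.0314, -0.1163,  0.1046]), np.float64(-0.21178643086713578), array([467. ,  77. , 214.7]))
37.16779627309482
```

```bash
python3 -m crank '[[[-0.0314,-0.1163,0.05],0,155],[[-0.0314,-0.1163,0.05],0,155],[[-0.0314,-0.1163,0.05],0,155],[[-0.0314,-0.1163,0.104],0,155],[[-0.0314,-0.1163,0.104],0,155],[[-0.0314,-0.1163,0.104],0,155],[[-0.0314,-0.1163,0.104],0,155]]'
python3 - <<'E'
from h import *
t=snap("top","t2"); a=t["color"][120:270,180:380]; cv2.imwrite("pics/crop2.png",cv2.resize(a,None,fx=4,fy=4,interpolation=cv2.INTER_CUBIC))
print(shift(case([0,-142,44]),100))
E
```

```text
t: 2.5
position: [518.8, -30.1, 112.7]
orientation: [-0.276, 3.127, -0.001]
wrist_force: [1.0, -0.9, 0.3]
grip_width: 37.3
grip_force: 0.0
(array([ 0.0022, -0.0015,  0.0693]), np.float64(0.07096897616474962), array([519.3, -30.4, 113.3]))
```

View pics/crop2.png

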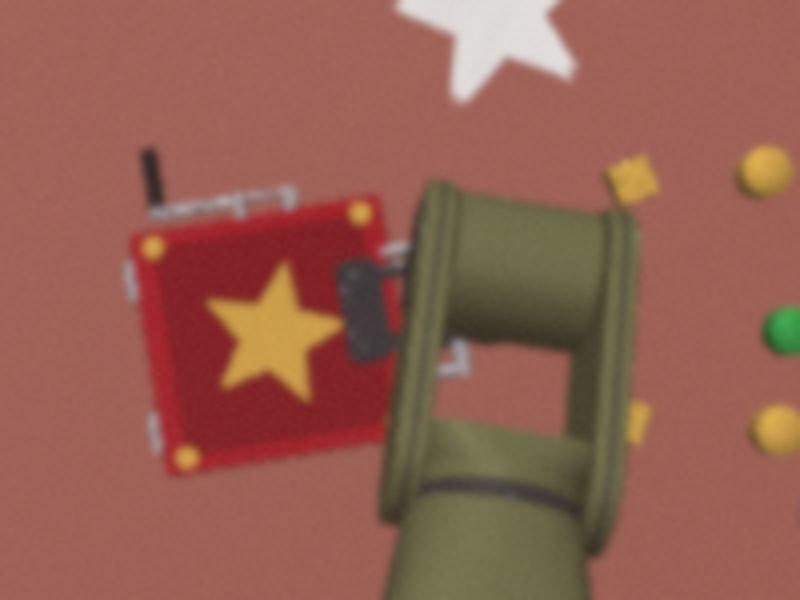

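The gripper is over the bar: its body sits at about (365,310) in the crop and the bar is under the wrist. I'll descend and grip.

```bash
python3 -m crank '[[[0.002,-0.0015,0.03],0,155],[[0.002,-0.0015,0.05],0,155],[[0.002,-0.0015,0.069],0,155],[[0.002,-0.0015,0.069],0,155],[[0.002,-0.0015,0.069],0,155]]'
python3 -m crank '[[[0,0,0],0,235],[[0,0,0],0,235],[[0,0,0],0,235],[[0,0,0],0,235],[[0,0,0],0,235]]' 25
```

```text
t: 3.05
position: [517.2, -32.9, 43.4]
orientation: [-0.274, 3.127, -0.001]
wrist_force: [0.3, -0.1, 0.6]
grip_width: 36.9
grip_force: 0.0
t: 3.55
position: [517.0, -34.7, 42.5]
orientation: [-0.274, 3.128, -0.006]
wrist_force: [0.6, -5.3, 1.4]
grip_width: 11.5
grip_force: 25.0
```

```bash
python3 -m crank '[[[0,0.0008,-0.0153],0,235],[[0,0.0025,-0.031],0,235],[[0,0.0053,-0.0465],0,235],[[0,0.0091,-0.0617],0,235],[[0,0.0138,-0.0767],0,235],[[0,0.0195,-0.0914],0,235],[[0,0.0262,-0.1056],0,235],[[0,0.0338,-0.1194],0,235],[[0,0.0422,-0.1326],0,235],[[0,0.0515,-0.1454],0,235],[[0,0.0616,-0.1574],0,235],[[0,0.0725,-0.1688],0,235]]' 25
python3 -c "
from h import *
print(shift(case([0,100-242*np.cos(1.5565),56.5+242*np.sin(1.5565)-18.8]),100));
print(RC.inv().apply(robot.get_state()['position']-C0),RC.inv().apply(robot.get_state()['wrist_force']))"
```

```text
t: 4.75
position: [505.0, 34.9, 213.7]
orientation: [-0.271, 3.126, -0.014]
wrist_force: [1.5, -10.5, 8.1]
grip_width: 11.2
grip_force: 25.0
(array([-0.0008,  0.1696, -0.0676]), np.float64(-0.0931353015204337), array([505. ,  34.9, 213.7]))
[ -0.81913624 -73.67111608 213.68392334] [ -0.32111281 -10.57971782   8.12622966]
```

```bash
python3 -m crank '[[[0,0.0116,-0.0106],0,235],[[0,0.0238,-0.0205],0,235],[[0,0.0367,-0.0296],0,235],[[0,0.0501,-0.0378],0,235],[[0,0.064,-0.0451],0,235],[[0,0.0784,-0.0514],0,235],[[0,0.0932,-0.0569],0,235],[[0,0.1082,-0.0614],0,235],[[0,0.1236,-0.0649],0,235],[[0,0.1391,-0.0673],0,235],[[0,0.1524,-0.0686],0,235],[[0,0.157,-0.0689],0,235]]' 25
python3 -m crank '[[[0,0.004,0],0,235],[[0,0.008,0],0,235],[[0,0.010,0],0,235],[[0,0.010,0],0,235]]'
python3 -c "
from h import *
print(RC.inv().apply(robot.get_state()['position']-C0),RC.inv().apply(robot.get_state()['wrist_force']))
s=snap('side'); a=s['color'][90:290,140:340]; cv2.imwrite('pics/c3.png',cv2.resize(a,None,fx=3,fy=3))
"
```

```text
t: 5.95
position: [477.9, 193.8, 282.0]
orientation: [-0.274, 3.124, 0.0]
wrist_force: [2.4, -0.9, 6.0]
grip_width: 11.2
grip_force: 25.0
t: 6.35
position: [476.7, 200.6, 282.1]
orientation: [-0.271, 3.124, -0.009]
wrist_force: [2.5, -7.0, 7.0]
grip_width: 11.5
grip_force: 25.0
[1.47200542e-01 9.44564367e+01 2.82091754e+02] [ 1.23874793 -7.33901188  6.98632067]
```

View pics/c3.png

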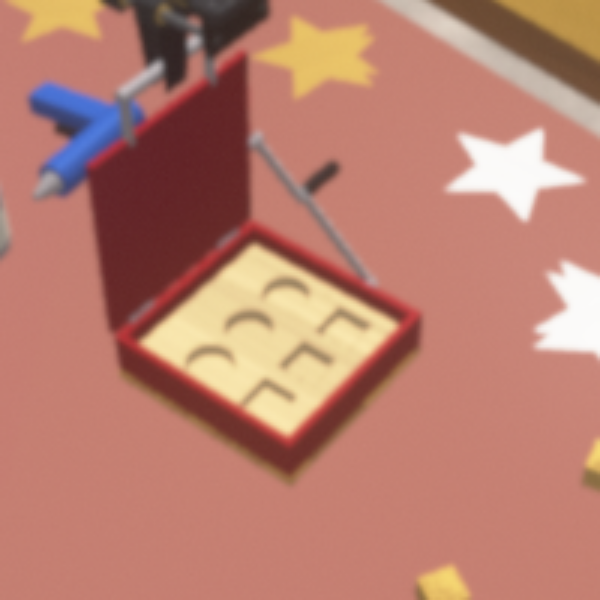

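The lid is up and the stay looks straight, with the elbow at about (305,190) in the crop. I'll press a little further to let it snap.

```bash
python3 -m crank '[[[0,0.002,0],0,235],[[0,0.004,0],0,235],[[0,0.006,0],0,235],[[0,0.006,0],0,235],[[0,0.006,0],0,235]]'
python3 - <<'E'
from h import *
print(RC.inv().apply(robot.get_state()['position']-C0),RC.inv().apply(robot.get_state()['wrist_force']))
s=snap("side")
for y,z in((51,105),(48,108),(53.6,102)): print(y,z,proj(s,case([114,y-2,z])),proj(s,case([162,y-2,z])))
k=(cv2.cvtColor(s["color"],cv2.COLOR_BGR2GRAY)<75).astype(np.uint8)
n,l,st,ce=cv2.connectedComponentsWithStats(k[130:180,230:270]); 
for i in range(1,n): print(st[i],ce[i]+[230,130])
E
```

```text
t: 6.9
position: [476.5, 202.6, 282.1]
orientation: [-0.268, 3.124, -0.022]
wrist_force: [3.3, -20.0, 9.6]
grip_width: 11.5
grip_force: 25.0
[2.25374012e-01 9.64577114e+01 2.82095903e+02] [ -0.23102564 -20.22120429   9.64440759]
51 105 [239.82593786 153.50461713] [250.27404912 144.53610825]
48 108 [240.66070281 153.14793005] [251.11958598 144.16308402]
53.6 102 [239.10762682 153.91847227] [249.54404215 144.96397743]
[13 15  9  8 24] [246.83333333 148.70833333]
[ 0 40 17 10 34] [237.5        174.76470588]
```

```bash
python3 -m crank '[[[0,-0.004,0],0,235],[[0,-0.006,0],0,235],[[0,-0.006,0],0,155],[[0,-0.006,0],0,155],[[0,-0.006,0],0,155],[[0,-0.006,-0.03],0,155],[[0,-0.006,-0.06],0,155],[[0,-0.006,-0.06],0,155]]'
python3 -m crank '[[[0,-0.05,0],0,0],[[0,-0.1,0],0,0],[[0,-0.15,0],0,0],[[0,-0.2,0],0,0],[[0,-0.25,0],0,0],[[0,-0.3,0],0,0],[[0,-0.35,0],0,0],[[0,-0.38,0],0,0],[[0,-0.38,0],0,0]]' 25
python3 - <<'E'
from h import *
t=snap("top","t4");s=snap("side","s4")
for b in bosses(t,s): print(*b)
a=t["color"][140:260,170:330]; b=s["color"][110:260,150:310]
f=lambda i:cv2.resize(i,(400,400*i.shape[0]//i.shape[1]),interpolation=cv2.INTER_CUBIC)
a,b=f(a),f(b); o=np.zeros((400,800,3),np.uint8); o[:a.shape[0],:400]=a;o[:b.shape[0],400:]=b; cv2.imwrite("pics/c4.png",o)
print(robot.get_state()["position"])
E
```

```text
t: 7.75
position: [475.9, 203.7, 343.8]
orientation: [-0.273, 3.123, 0.003]
wrist_force: [1.0, -0.7, 0.1]
grip_width: 37.1
grip_force: 0.0
t: 8.65
position: [540.0, -174.3, 336.9]
orientation: [0.266, -3.127, -0.002]
wrist_force: [-0.0, 0.4, -0.1]
grip_width: 94.4
grip_force: 0.0
[335.7 224.4] [ 428.5 -175.4   24. ] [ 429.4 -178.6   14.8] 3.1 yaw 69.5 fill 0.88
[337.  164.5] [ 622.7 -180.7   24. ] [ 625.6 -184.6   12.2] 3.5 yaw 32.0 fill 0.75
[370.7 161. ] [ 635.3 -290.9   24. ] [ 636.7 -294.7   11. ] 3.7 yaw 8.3 fill 0.73
[ 540.04702221 -171.36048545  337.68322748]
```

View pics/c4.png

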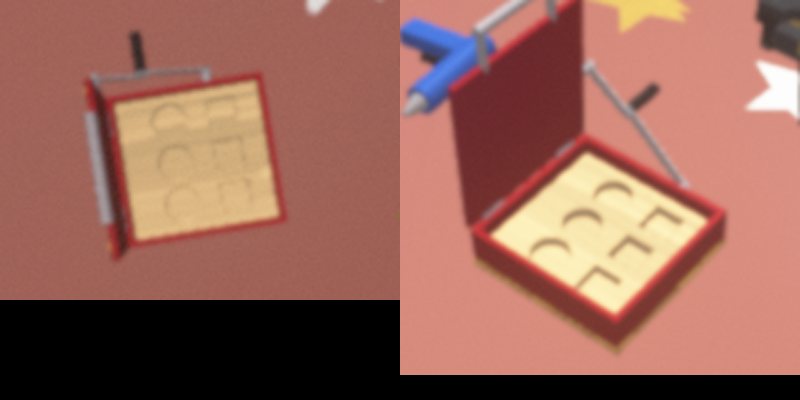

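The lid stands by itself in both views, and the stay looks straight, with the pin at about (138,52) in the left crop and (645,98) in the right. I'll measure the elbow and the tray precisely.

```bash
python3 - <<'E'
from h import *
t=snap("top");s=snap("side")
def inv(P): return np.round(RC.inv().apply(P-C0),1)
print("pin base",inv(cross(t,[226.4,168.8],s,[242.8,153.2])),"tip",inv(cross(t,[224,153.2],s,[252.8,145.2])))
# average frames, contrast
ims=[robot.snapshot("top")["color"].astype(float) for _ in range(6)]; m=np.mean(ims,0)
a=m[155:245,195:295]; g=a[...,0]; 
f=cv2.resize(a.astype(np.uint8),None,fx=6,fy=6,interpolation=cv2.INTER_CUBIC); lab=cv2.cvtColor(f,cv2.COLOR_BGR2LAB); lab[...,0]=cv2.createCLAHE(4,(4,4)).apply(lab[...,0]); cv2.imwrite("pics/c5.png",cv2.cvtColor(lab,cv2.COLOR_LAB2BGR))
h=cv2.cvtColor(cv2.resize(m.astype(np.uint8),None,fx=4,fy=4,interpolation=cv2.INTER_CUBIC),cv2.COLOR_BGR2HSV)
k=cv2.inRange(h,(12,40,110),(30,160,255)); k[:, :190*4]=0;k[:,300*4:]=0;k[:150*4]=0;k[250*4:]=0
c=max(cv2.findContours(k,0,cv2.CHAIN_APPROX_NONE)[0],key=cv2.contourArea); r=cv2.minAreaRect(c); b=cv2.boxPoints(r)/4-.375
print("tray",r,[inv(p).tolist() for p in plane(t,b,34)],[inv(p).tolist() for p in plane(t,b,56)])
for n,p in(("r1",[-54,26,34]),("r2",[0,26,34]),("s1",[-54,-42,34]),("s2",[0,-42,34]),("r3",[54,26,34]),("s3",[54,-42,34])): print(n,np.round((proj(t,case(p))-[195,155]+.5)*6-.5,1))
E
```

```text
pin base [114.4  43.6 108.4] tip [162.4  44.  104.5]
tray ((993.7255249023438, 815.79150390625), (221.3120574951172, 232.73934936523438), 80.4820556640625) [[89.1, 93.4, 34.0], [89.2, -93.6, 34.0], [-88.2, -92.8, 34.0], [-87.8, 92.6, 34.0]] [[86.7, 91.5, 56.0], [86.8, -91.9, 56.0], [-87.2, -91.1, 56.0], [-86.8, 90.7, 56.0]]
r1 [289.5 402.4]
r2 [272.9 302.3]
s1 [415.5 381.1]
s2 [398.5 281.1]
r3 [256.3 202.7]
s3 [381.7 181.7]
```

View pics/c5.png

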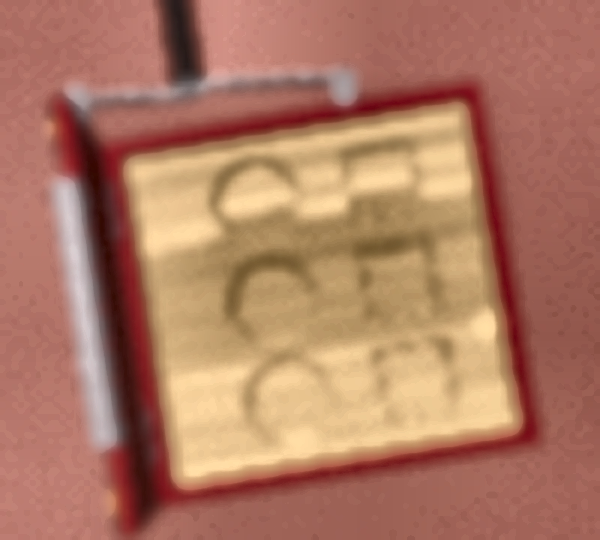

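The tray rectangle fits the case pose within 0.5 mm, and the pockets sit where projected, for example round 2 at about (272,302). The elbow, measured at case y 44, z 107, is on the locked side of dead centre. First boss: the square at (428,-175).

```bash
python3 -c "
from h import *
print(shift([428.6,-176.5,120],69.5))"
```

```text
(array([0.1113, 0.0138, 0.2196]), np.float64(30.534418250346363), array([ 540.5, -170.7,  339.6]))
```

```bash
python3 -m crank '[[[0.0445,0.0055,0.02],8,67],[[0.089,0.011,0.04],16,67],[[0.1113,0.0138,0.08],24,67],[[0.1113,0.0138,0.12],30.5,67],[[0.1113,0.0138,0.16],30.5,67],[[0.1113,0.0138,0.2],30.5,67],[[0.1113,0.0138,0.2196],30.5,67],[[0.1113,0.0138,0.2196],30.5,67],[[0.1113,0.0138,0.2196],30.5,67],[[0.1113,0.0138,0.2196],30.5,67]]' 30
python3 -c "
from h import *
print(shift([428.6,-176.5,19],69.5))
t=snap('top','t6');s=snap('side')
for b in bosses(t,s): print(*b)"
```

```text
t: 10.15
position: [429.8, -177.7, 122.0]
orientation: [0.559, 3.088, -0.002]
wrist_force: [0.2, -0.4, -0.7]
grip_width: 70.3
grip_force: 0.0
(array([0.0019, 0.0008, 0.103 ]), np.float64(-0.025466173014834226), array([ 429.8, -177.7,  122. ]))
[337.5 164.9] [ 621.6 -182.3   24. ] [ 623.8 -185.4   15.1] 2.7 yaw 22.3 fill 0.87
[370.7 162.5] [ 630.4 -290.8   24. ] [ 632.6 -294.8   14.4] 3.0 yaw 0.5 fill 0.79
```

```bash
python3 -m crank '[[[0.0015,0.0008,0.04],0,67],[[0.0015,0.0008,0.075],0,67],[[0.0015,0.0008,0.102],0,67],[[0.0015,0.0008,0.102],0,67],[[0.0015,0.0008,0.102],0,67]]'
python3 -m crank '[[[0,0,0],0,180],[[0,0,0],0,180],[[0,0,0],0,180],[[0,0,0],0,180],[[0,0,0],0,180]]' 30
python3 -m crank '[[[0,0,-0.02],0,180],[[0,0,-0.06],0,180],[[0,0,-0.1],0,180],[[0,0,-0.14],0,180],[[0,0,-0.14],0,180]]' 30
python3 -c "
from h import *
print(shift(case([0,-42-1.5,120]),100))"
```

```text
t: 10.75
position: [428.0, -176.2, 18.9]
orientation: [0.56, 3.09, -0.001]
wrist_force: [-0.1, -0.3, 0.2]
grip_width: 70.6
grip_force: 0.0
t: 11.25
position: [427.5, -176.0, 18.2]
orientation: [0.56, 3.091, -0.001]
wrist_force: [-0.1, -1.9, 0.5]
grip_width: 35.8
grip_force: 0.4
t: 11.75
position: [430.7, -177.8, 164.6]
orientation: [0.558, 3.08, -0.006]
wrist_force: [1.1, 0.8, -0.5]
grip_width: 31.0
grip_force: 30.0
(array([0.0202, 0.2517, 0.0439]), np.float64(-30.536593627941656), array([ 430.7, -177.8,  164.6]))
```

```bash
python3 -m crank '[[[0.004,0.045,0],-6,180],[[0.008,0.09,0],-12,180],[[0.012,0.135,0],-18,180],[[0.016,0.18,0],-24,180],[[0.02,0.225,0.01],-30.5,180],[[0.0202,0.2517,0.03],-30.5,180],[[0.0202,0.2517,0.044],-30.5,180],[[0.0202,0.2517,0.044],-30.5,180],[[0.0202,0.2517,0.044],-30.5,180]]' 30
python3 -c "
from h import *
print(shift(case([0,-42-1.5,120]),100),robot.get_state()['grip_width'])
s=snap('side','s7');a=s['color'][140:260,150:310]; cv2.imwrite('pics/c7.png',cv2.resize(a,None,fx=5,fy=5,interpolation=cv2.INTER_CUBIC))
t=snap('top','t7')
for b in bosses(t,s): print(*b)
"
```

```text
t: 12.65
position: [495.9, 66.1, 113.0]
orientation: [0.271, -3.128, 0.0]
wrist_force: [0.1, 1.6, -1.6]
grip_width: 31.4
grip_force: 30.0
(array([-0.0043, -0.0021, -0.007 ]), np.float64(-0.09327514254651703), array([495.9,  66.1, 113. ])) 31.41532501087117
[374.  227.1] [ 420.6 -299.    24. ] [ 421.3 -303.4   13.9] 3.7 yaw 71.0 fill 0.78
[337.5 164.8] [ 621.8 -182.2   24. ] [ 624.2 -185.3   14.8] 2.8 yaw 23.7 fill 0.86
[370.8 162.5] [ 630.2 -290.9   24. ] [ 632.5 -295.    14.7] 3.0 yaw 0.5 fill 0.79
```

View pics/c7.png

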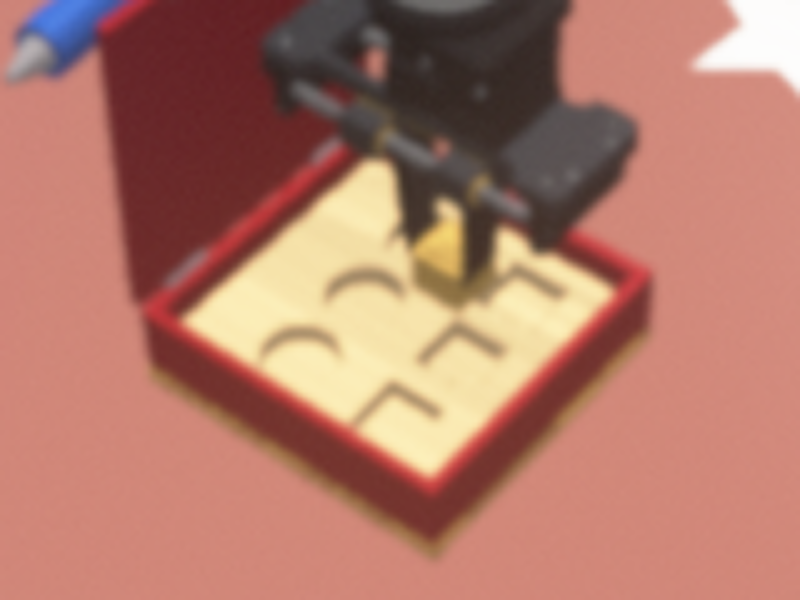

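The boss is held upright above the square-2 pocket, bottom at about (455,305) and finger tips at about (478,275) in the crop. I'll lower to just above the tray.

```bash
python3 -m crank '[[[-0.002,-0.002,0.02],0,180],[[-0.004,-0.002,0.04],0,180],[[-0.004,-0.002,0.045],0,180],[[-0.004,-0.002,0.045],0,180],[[-0.004,-0.002,0.045],0,180]]' 30
python3 -c "
from h import *
for i in range(3): 
  print(shift(case([0,-42-1.5,60]),100)); snap('top')
print(robot.get_state()['wrist_force'])
"
```

```text
t: 13.25
position: [501.7, 65.3, 70.0]
orientation: [-0.271, 3.128, -0.0]
wrist_force: [0.2, 0.7, -0.8]
grip_width: 31.1
grip_force: 30.0
(array([ 0.0013, -0.0003,  0.01  ]), np.float64(-0.08127729932866146), array([501.7,  65.3,  70. ]))
(array([ 0.0015, -0.0004,  0.0102]), np.float64(-0.06751999849399226), array([501.9,  65.4,  70.2]))
(array([ 0.0015, -0.0005,  0.0102]), np.float64(-0.05746571114868004), array([501.9,  65.5,  70.2]))
[ 0.14990507 -0.27508924 -0.88220018]
```

```bash
python3 -m crank '[[[0.0015,-0.0004,0.008],0,180],[[0.0015,-0.0004,0.014],0,180],[[0.0015,-0.0004,0.018],0,180],[[0.0015,-0.0004,0.022],0,180],[[0.0015,-0.0004,0.022],0,180]]' 30
```

```text
t: 13.9
position: [500.8, 64.7, 50.2]
orientation: [-0.273, 3.129, -0.002]
wrist_force: [-8.3, -1.2, 19.3]
grip_width: 31.8
grip_force: 30.0
```

```bash
python3 -m crank '[[[0,0,-0.006],0,180],[[0.0015,0,-0.006],0,180],[[0.002,0,-0.006],0,180],[[0.002,0,-0.003],0,180],[[0.002,0,0],0,180],[[0.002,0,0.001],0,180],[[0.002,0,0.001],0,180]]' 30
```

```text
t: 14.6
position: [497.4, 64.6, 45.3]
orientation: [0.273, -3.129, -0.0]
wrist_force: [0.8, 0.6, -1.4]
grip_width: 31.5
grip_force: 30.0
```

```bash
python3 -m crank '[[[0,0,0.003],0,180],[[0,0,0.005],0,180],[[0,0,0.005],0,180]]' 30
```

```text
t: 14.9
position: [498.1, 64.7, 41.9]
orientation: [-0.273, 3.13, 0.0]
wrist_force: [-2.0, 0.9, 6.2]
grip_width: 31.7
grip_force: 30.0
```

```bash
python3 -m crank '[[[0,0,-0.001],0,150],[[0,0,-0.001],0,130],[[0,0,-0.001],0,130],[[0,0,-0.001],0,130],[[0,0,-0.02],0,130],[[0,0,-0.06],0,130],[[0,0,-0.1],0,130],[[0,0,-0.15],0,130],[[0,0,-0.15],0,130],[[0,0,-0.15],0,130]]' 30
python3 -c "
from h import *
print(shift([622.5,-183.5,190],112.3),shift([622.5,-183.5,190],22.3),robot.get_state()['joint_positions'])
"
```

```text
t: 15.9
position: [498.5, 64.7, 192.5]
orientation: [-0.272, 3.126, -0.0]
wrist_force: [0.0, 0.7, -0.7]
grip_width: 46.6
grip_force: 0.0
(array([-0.0792, -0.2659,  0.0029]), np.float64(-12.342106557004428), array([498.5,  64.7, 192.5])) (array([-0.0792, -0.2659,  0.0029]), np.float64(77.65789344299557), array([498.5,  64.7, 192.5])) [ 2.21780305e-02 -1.96030455e-01  1.99890711e+00  1.83791208e-05
  1.33513007e+00 -1.72242151e+00]
```

```bash
python3 -m crank '[[[-0.013,-0.045,0],-3,67],[[-0.026,-0.09,0],-6,67],[[-0.039,-0.135,0],-9,67],[[-0.052,-0.18,0],-12.3,67],[[-0.065,-0.22,0],-12.3,67],[[-0.0792,-0.2659,0.03],-12.3,67],[[-0.0792,-0.2659,0.07],-12.3,67],[[-0.0792,-0.2659,0.1],-12.3,67],[[-0.0792,-0.2659,0.1],-12.3,67],[[-0.0792,-0.2659,0.1],-12.3,67]]' 30
python3 -c "
from h import *
print(shift([623,-184.2,19],112.3))
t=snap('top','t8');s=snap('side','s8')
for b in bosses(t,s): print(*b)"
```

```text
t: 16.9
position: [620.3, -183.0, 88.8]
orientation: [0.606, -3.079, -0.003]
wrist_force: [1.0, 0.3, 0.2]
grip_width: 70.4
grip_force: 0.0
(array([-0.0022, -0.0023,  0.0698]), np.float64(-0.036920674702784595), array([ 620.3, -183. ,   88.8]))
[260.8 201.2] [501.4  66.7  24. ] [502.4  65.9  34.2] 2.8 yaw 8.0 fill 0.9
[371.7 165.1] [ 621.9 -293.7   24. ] [ 624.2 -296.1   24. ] 2.7 yaw 18.9 fill 0.73
```

```bash
python3 -m crank '[[[-0.0022,-0.0023,0.03],0,67],[[-0.0022,-0.0023,0.055],0,67],[[-0.0022,-0.0023,0.07],0,67],[[-0.0022,-0.0023,0.07],0,67],[[-0.0022,-0.0023,0.07],0,180],[[-0.0022,-0.0023,0.07],0,180],[[-0.0022,-0.0023,0.07],0,180],[[-0.0022,-0.0023,0.07],0,180],[[-0.0022,-0.0023,0.07],0,180],[[-0.0022,-0.0023,0.07],0,180],[[-0.0022,-0.0023,0.07],0,180],[[-0.0022,-0.0023,0.07],0,180]]' 30
python3 -m crank '[[[0,0,-0.03],0,180],[[0,0,-0.07],0,180],[[0,0,-0.11],0,180],[[0,0,-0.14],0,180],[[0,0,-0.14],0,180]]' 30
python3 -c "
from h import *
print(shift(case([-54,-43.5,110]),100))"
```

```text
t: 18.2
position: [624.6, -184.9, 21.1]
orientation: [-0.606, 3.082, -0.0]
wrist_force: [-0.9, 0.4, 3.6]
grip_width: 31.3
grip_force: 30.0
t: 18.7
position: [627.5, -186.0, 166.9]
orientation: [-0.605, 3.074, -0.009]
wrist_force: [0.2, -0.2, -1.1]
grip_width: 31.5
grip_force: 30.0
(array([0.0757, 0.2921, 0.0543]), np.float64(12.263725456645986), array([ 627.5, -186. ,  166.9]))
```

```bash
python3 -m crank '[[[0.011,0.043,0],3,180],[[0.022,0.086,0],6,180],[[0.033,0.129,0],9,180],[[0.044,0.172,0],12.3,180],[[0.055,0.215,0],12.3,180],[[0.066,0.258,0.01],12.3,180],[[0.0757,0.2921,0.03],12.3,180],[[0.0757,0.2921,0.054],12.3,180],[[0.0757,0.2921,0.08],12.3,180],[[0.0757,0.2921,0.09],12.3,180],[[0.0757,0.2921,0.09],12.3,180],[[0.0757,0.2921,0.09],12.3,180]]' 30
python3 -c "
from h import *
snap('top');print(shift(case([-54,-43.5,45]),100),robot.get_state()['grip_width'])"
```

```text
t: 19.9
position: [444.0, 56.6, 70.9]
orientation: [0.272, -3.13, 0.0]
wrist_force: [0.8, 0.3, -0.8]
grip_width: 31.4
grip_force: 30.0
(array([-0.0024, -0.0017,  0.0266]), np.float64(-0.06891450948502609), array([444.6,  56.6,  71.6])) 31.305198379609543
```

```bash
python3 -m crank '[[[-0.0014,-0.0017,0.01],0,180],[[-0.0014,-0.0017,0.015],0,180],[[-0.0014,-0.0017,0.019],0,180],[[-0.0014,-0.0017,0.023],0,180],[[-0.0014,-0.0017,0.023],0,180]]' 30
```

```text
t: 20.45
position: [449.3, 55.6, 51.1]
orientation: [-0.271, 3.122, 0.0]
wrist_force: [0.8, 1.4, 11.0]
grip_width: 31.8
grip_force: 30.0
```

```bash
python3 -m crank '[[[0,0,-0.006],0,180],[[0,0,-0.006],0,180],[[0,0,-0.006],0,180]]' 30
python3 -c "
from h import *
for i in range(4): 
  snap('top');print(shift(case([-54,-43.5,50]),100),robot.get_state()['wrist_force'])"
```

```text
t: 20.75
position: [444.9, 55.3, 53.3]
orientation: [0.273, -3.129, -0.0]
wrist_force: [-0.6, -0.4, -0.5]
grip_width: 31.7
grip_force: 30.0
(array([-0.0026, -0.0004,  0.0031]), np.float64(-0.043468149472445816), array([444.7,  55.3,  53.1])) [ 1.02309343  0.07132362 -1.2135133 ]
(array([-0.0026, -0.0004,  0.003 ]), np.float64(-0.04330415604253801), array([444.7,  55.3,  53. ])) [ 0.31552175 -0.10759409 -1.65553041]
(array([-0.0026, -0.0004,  0.003 ]), np.float64(-0.04318360570458424), array([444.7,  55.3,  53. ])) [ 0.72864762 -0.01614256 -0.90158896]
(array([-0.0025, -0.0004,  0.0031]), np.float64(-0.04501294908850184), array([444.8,  55.4,  53.1])) [ 0.33044603 -0.52706821 -1.67844605]
```

```bash
python3 -m crank '[[[-0.0025,0,0],0,180],[[-0.0025,0,0.003],0,180],[[-0.0025,0,0.006],0,180],[[-0.0025,0,0.009],0,180],[[-0.0025,0,0.009],0,180]]' 30
```

```text
t: 21.45
position: [451.3, 56.3, 47.9]
orientation: [-0.272, 3.123, 0.001]
wrist_force: [1.3, 1.4, 10.6]
grip_width: 31.4
grip_force: 30.0
```

```bash
python3 -m crank '[[[0,0,0.003],0,180],[[0,0,0.003],0,180]]' 30
python3 -c "
from h import *
s=snap('side');a=s['color'][150:250,150:290]; cv2.imwrite('pics/c9.png',cv2.resize(a,None,fx=5,fy=5,interpolation=cv2.INTER_CUBIC))"
```

```text
t: 21.65
position: [452.5, 56.4, 45.7]
orientation: [-0.271, 3.12, 0.001]
wrist_force: [3.0, 2.7, 12.1]
grip_width: 31.9
grip_force: 30.0
```

View pics/c9.png

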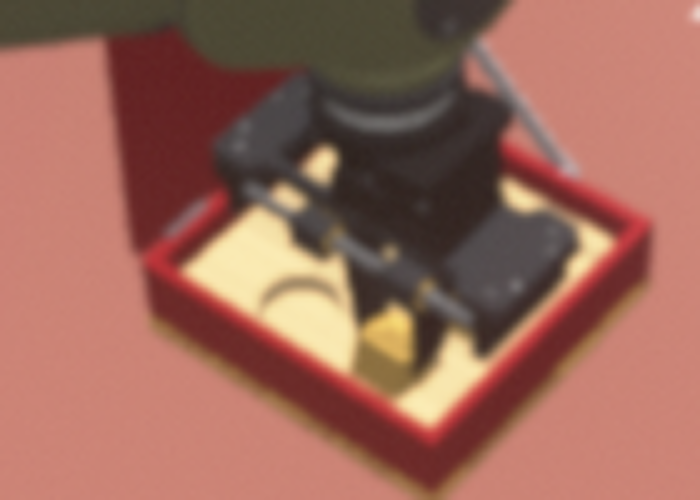

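The boss is visible between the fingers with its lower corner at about (385,392) in the crop, so it looks not fully seated. I'll compare it with the pocket projections.

```bash
python3 - <<'E'
from h import *
s=snap("side")
f=lambda p: np.round((proj(s,case(p))-[150,150]+.5)*5-.5)
for z in(20,34,47,52): print(z,[f([-54+dx,-43+dy,z]).tolist() for dx,dy in((-16,-16),(16,-16),(-16,16))])
print("pocket corner",f([-72,-60,34]),f([-36,-60,34]),f([-72,-24,34]),"round1 rear",f([-54,48,34]),"wall corner",f([-96,-100,56]))
m=cv2.inRange(cv2.cvtColor(s["color"],cv2.COLOR_BGR2HSV),(17,120,70),(32,255,255))[150:250,150:290]
n,l,st,c=cv2.connectedComponentsWithStats(m)
print(st[1:],c[1:]*5)
E
```

```text
20 [[397.0, 413.0], [435.0, 375.0], [350.0, 384.0]]
34 [[396.0, 396.0], [434.0, 358.0], [349.0, 367.0]]
47 [[395.0, 380.0], [434.0, 343.0], [348.0, 351.0]]
52 [[395.0, 374.0], [434.0, 336.0], [347.0, 345.0]]
pocket corner [395. 399.] [438. 357.] [342. 366.] round1 rear [262. 283.] wall corner [426. 440.]
[[ 71  62  14  17 164]] [[385.82317073 348.29268293]]
```

```bash
python3 -m crank '[[[0,0,-0.02],0,180],[[0,0,-0.045],0,180],[[0,0,-0.045],0,180],[[0,0,-0.045],0,180]]' 30
python3 - <<'E'
from h import *
print(shift(case([-54,-43.5,50]),100))
s=snap("side");t=snap("top")
f=lambda i,x,y:cv2.resize(i["color"][y:y+70,x:x+70],(400,400),interpolation=cv2.INTER_CUBIC)
a,b=proj(s,case([-54,-42,60])),proj(t,case([-54,-42,60]))
cv2.imwrite("pics/c10.png",np.hstack([f(s,int(a[0])-35,int(a[1])-35),f(t,int(b[0])-35,int(b[1])-35)]))
E
```

```text
t: 22.15
position: [448.1, 55.8, 86.5]
orientation: [-0.273, 3.129, -0.0]
wrist_force: [0.2, -0.7, -2.0]
grip_width: 31.6
grip_force: 30.0
(array([ 0.0008, -0.0003,  0.0365]), np.float64(-0.03971251291481792), array([448.1,  55.8,  86.5]))
```

View pics/c10.png

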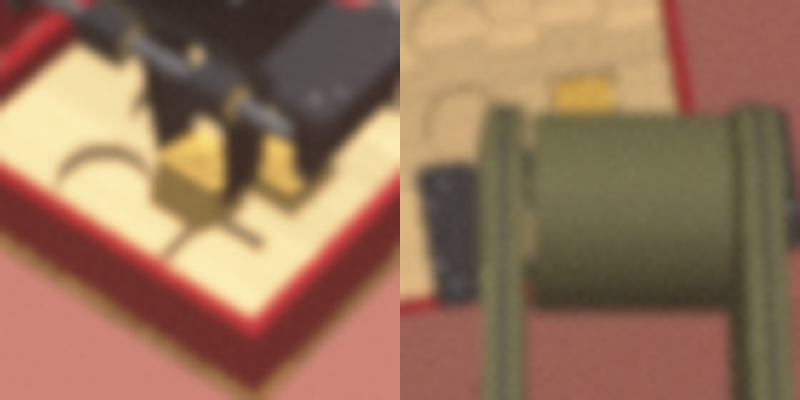

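The boss is held but tilted about the pad axis: its left lower corner at about (155,205) in the crop is too low. I'll set it on clear bench in front of the case and regrip it.

```bash
python3 -m crank '[[[0,0,-0.04],0,180],[[0,-0.05,-0.04],0,180],[[0,-0.1,-0.04],0,180],[[0,-0.14,-0.04],0,180],[[0,-0.16,-0.01],0,180],[[0,-0.16,0.03],0,180],[[0,-0.16,0.056],0,180],[[0,-0.16,0.06],0,180],[[0,-0.16,0.06],0,180]]' 30
```

```text
t: 23.15
position: [474.4, -101.3, 25.3]
orientation: [0.272, -3.126, -0.002]
wrist_force: [0.1, 0.5, -1.2]
grip_width: 31.9
grip_force: 30.0
```

```bash
python3 -m crank '[[[0,0,0.004],0,180],[[0,0,0.006],0,180],[[0,0,0.006],0,180]]' 30
python3 -m crank '[[[0,0,0],0,100],[[0,0,0],0,100],[[0,0,0],0,100],[[0,0,-0.05],0,100],[[0,0,-0.1],0,100],[[-0.05,0,-0.12],0,100],[[-0.1,0,-0.12],0,100],[[-0.15,0,-0.12],0,100],[[-0.18,0,-0.12],0,100],[[-0.18,0,-0.12],0,100]]' 30
python3 - <<'E'
from h import *
s=snap("side","s11");t=snap("top","t11")
for b in bosses(t,s): print(*b)
E
```

```text
t: 23.45
position: [476.5, -101.8, 21.8]
orientation: [-0.273, 3.128, -0.001]
wrist_force: [-0.1, -0.2, 0.1]
grip_width: 31.5
grip_force: 30.0
t: 24.45
position: [655.9, -69.9, 140.3]
orientation: [-0.275, 3.129, 0.0]
wrist_force: [0.2, 0.5, 0.2]
grip_width: 57.9
grip_force: 0.0
[373.8 227.1] [ 420.5 -298.4   24. ] [ 421.3 -303.1   13.6] 3.8 yaw 76.8 fill 0.79
[260.8 201.2] [501.5  66.6  24. ] [502.4  65.8  34.2] 2.7 yaw 9.9 fill 0.91
[370.6 162.5] [ 630.2 -290.5   24. ] [ 632.5 -294.7   14.5] 3.1 yaw 0.5 fill 0.79
```

```bash
python3 -m crank '[[[0,-0.05,0],0,67],[[0,-0.1,0],0,67],[[0,-0.15,0],0,67],[[0,-0.2,0],0,67],[[0,-0.24,0],0,67],[[0,-0.24,0],0,67]]' 30
python3 - <<'E'
from h import *
s=snap("side","s11");t=snap("top","t11")
for b in bosses(t,s): print(*b)
print(shift([474,-101.5,140],100))
E
```

```text
t: 25.15
position: [692.5, -312.5, 140.8]
orientation: [0.263, -3.13, 0.002]
wrist_force: [-0.1, 1.2, -0.3]
grip_width: 69.9
grip_force: 0.0
[312.7 212.9] [ 464.8 -101.2   24. ] [ 466.  -103.6   15.7] 2.6 yaw 12.6 fill 0.89
[260.8 201.1] [501.6  66.7  24. ] [502.5  66.   33.3] 2.5 yaw 10.5 fill 0.9
[370.7 162.6] [ 630.1 -290.6   24. ] [ 632.4 -294.6   14.6] 3.0 yaw 0.5 fill 0.79
(array([0.1805, 0.2406, 0.001 ]), np.float64(-0.1724823587694999), array([ 692.9, -307.8,  140.6]))
```

```bash
python3 - <<'E'
from h import *
s=snap("side");t=snap("top")
f=lambda i,u,w=18:cv2.resize(i["color"][int(u[1])-w:int(u[1])+w,int(u[0])-w:int(u[0])+w],(390,290) if 0 else (290,290),interpolation=cv2.INTER_CUBIC)
A=[466,-102,16];B=case([0,-42,36])
cv2.imwrite("pics/c11.png",np.vstack([np.hstack([f(s,proj(s,A)),f(t,proj(t,A))]),np.hstack([f(s,proj(s,B)),f(t,proj(t,B))])]))
E
```

```text
(no output)
```

View pics/c11.png

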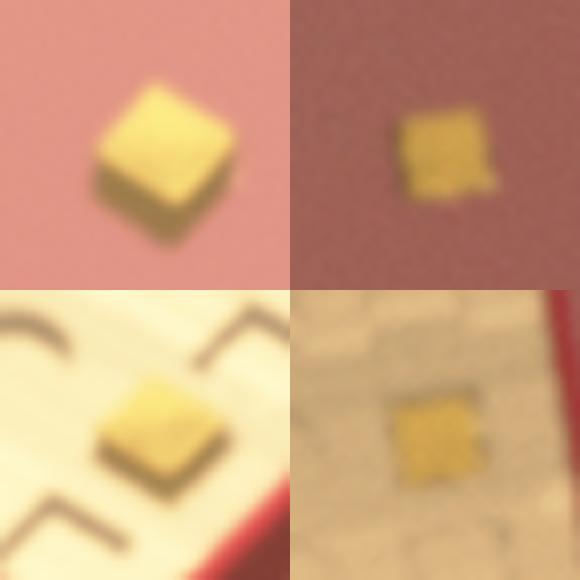

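Top row (the bench boss): a bright face with corners at about (157,82), (237,135), (178,205), (95,152) and slightly leaning edges. Bottom row: boss 1 sits low and square in its pocket. I'll compare the bench boss numerically with the known-upright bosses.

```bash
python3 - <<'E'
from h import *
s=snap("side");t=snap("top")
def info(i,img,u):
    i=dict(i);i["color"]=img
    for c in blobs(i,(17,100,70),(32,255,255),30):
        if np.linalg.norm(c.mean(0)-u)<8:
            r=cv2.minAreaRect(np.float32(c)); x,y,w,h=cv2.boundingRect(np.float32(c)); print(np.round(u),"area",cv2.contourArea(np.float32(c)),np.round(r[1],1),round(r[2]),"bbox",w,h, "fill",round(cv2.contourArea(np.float32(c))/r[1][0]/r[1][1],2))
    g=cv2.cvtColor(img,cv2.COLOR_BGR2GRAY); x,y=np.round(u).astype(int); print(g[y-9:y+10,x-9:x+10]) if i.get("p") else 0
s0=cv2.imread("pics/side0.png");t0=cv2.imread("pics/top0.png")
A=[466,-102,16]
for P in([429,-177,16],[623,-184,16]): info(t,t0,proj(t,P));info(s,s0,proj(s,P))
info(t,t["color"],proj(t,A))
info(dict(s,p=1),s["color"],proj(s,A)); info(dict(s,p=1),s0,proj(s,[429,-177,16]))
E
```

```text
[336. 224.] area 91.0625 [10.6  9.8] 18 bbox 13 12 fill 0.88
[286. 287.] area 201.59375 [15.7 14.9] 68 bbox 17 19 fill 0.86
[337. 165.] area 88.84375 [ 9.8 10.4] 67 bbox 13 12 fill 0.87
[341. 244.] area 164.84375 [13.2 14.5] 21 bbox 15 17 fill 0.86
[313. 213.] area 84.59375 [ 9.5 10.1] 78 bbox 12 11 fill 0.88
[275. 259.] area 187.40625 [14.5 15. ] 34 bbox 17 19 fill 0.86
[[170 171 171 170 170 171 172 177 188 194 188 180 174 171 171 171 170 170
  171]
 [171 172 172 170 170 173 177 192 208 215 209 197 185 177 173 172 171 170
  170]
 [171 171 171 171 172 176 189 208 222 225 222 215 204 191 181 175 172 172
  171]
 [172 171 171 171 176 187 204 219 226 228 227 225 220 212 200 188 178 175
  171]
 [170 171 171 175 186 203 218 225 228 229 229 228 227 224 218 208 194 184
  176]
 [171 171 174 185 200 217 223 226 227 228 228 228 228 227 226 222 214 202
  188]
 [171 174 182 197 212 221 223 223 223 226 226 226 226 226 226 224 221 216
  199]
 [171 176 189 206 216 219 221 219 219 222 223 223 223 223 223 222 220 217
  199]
 [170 175 190 207 213 214 216 217 217 218 219 218 219 219 217 216 214 205
  18
[... 1716 characters left out ...]
 187 186 187 186 185 183 183 184 186 187 187
  182]
 [138 129 115 108 120 149 175 182 180 182 184 182 179 178 182 184 181 172
  164]
 [139 133 122 109 109 131 161 178 177 178 181 182 179 175 171 167 156 140
  134]
 [140 137 128 114 106 116 145 171 179 178 180 175 165 154 142 131 123 115
  115]
 [141 139 133 121 109 108 129 155 169 167 161 149 134 123 114 108 107 106
  113]
 [141 141 137 130 114 105 113 131 142 136 127 119 111 108 107 106 105 108
  116]
 [141 141 140 134 122 108 104 109 115 112 108 105 105 104 106 108 107 113
  122]
 [140 141 141 137 129 114 105 104 105 105 105 104 106 107 111 112 117 124
  130]
 [141 141 141 139 134 120 109 105 106 107 109 112 114 118 121 124 128 135
  137]]
```

Blob sizes match the upright bosses, and the −10 mm shift fits a tilted boss falling back upright. I'll regrip it at about (465,-101.5).

```bash
python3 -m crank '[[[0.036,0.048,0],0,67],[[0.072,0.096,0],0,67],[[0.108,0.144,0],0,67],[[0.144,0.192,0],0,67],[[0.18,0.2406,0],0,67],[[0.189,0.2406,0.03],0,67],[[0.189,0.2406,0.06],0,67],[[0.189,0.2406,0.08],0,67],[[0.189,0.2406,0.08],0,67],[[0.189,0.2406,0.08],0,67]]' 30
python3 -c "
from h import *
snap('top');print(shift([464.8,-101.5,20],100))"
```

```text
t: 26.45
position: [466.8, -102.2, 61.4]
orientation: [-0.274, 3.129, -0.0]
wrist_force: [-0.4, -0.5, -0.4]
grip_width: 70.1
grip_force: 0.0
(array([0.0028, 0.0017, 0.0423]), np.float64(0.004913146644213384), array([ 467.7, -102.7,   62.3]))
```

```bash
python3 -m crank '[[[0.0028,0.001,0.02],0,67],[[0.0028,0.001,0.042],0,67],[[0.0028,0.001,0.042],0,67],[[0.0028,0.001,0.042],0,67]]' 30
python3 -c "
from h import *
snap('top');print(shift([464.8,-101.5,20],100))"
```

```text
t: 26.9
position: [464.7, -102.6, 20.0]
orientation: [-0.272, 3.128, -0.001]
wrist_force: [-0.2, -0.3, 0.3]
grip_width: 70.0
grip_force: 0.0
(array([0.0002, 0.0013, 0.0005]), np.float64(-0.04430781051695476), array([ 465.2, -102.8,   20.5]))
```

Good. Close fully, then lift and carry.

```bash
python3 -m crank '[[[0,0,0],0,180],[[0,0,0],0,180],[[0,0,0],0,180],[[0,0,0],0,180],[[0,0,0],0,180],[[0,0,0],0,180],[[0,0,0],0,180],[[0,0,0],0,180]]' 35
python3 -m crank '[[[0,0,-0.03],0,180],[[0,0,-0.06],0,180],[[0,0.04,-0.06],0,180],[[0,0.08,-0.06],0,180],[[0,0.12,-0.06],0,180],[[0,0.16,-0.06],0,180],[[0,0.16,-0.06],0,180],[[0,0.16,-0.06],0,180],[[0,0.16,-0.06],0,180]]' 35
python3 -c "
from h import *
snap('top');print(shift(case([-54,-43.5,60]),100),robot.get_state()['grip_width'])"
```

```text
t: 27.75
position: [463.8, -102.4, 18.9]
orientation: [-0.273, 3.13, -0.0]
wrist_force: [-0.3, -1.1, 1.2]
grip_width: 31.5
grip_force: 35.0
t: 28.65
position: [436.0, 54.7, 78.6]
orientation: [0.272, -3.129, 0.0]
wrist_force: [0.8, 0.4, -0.3]
grip_width: 31.3
grip_force: 35.0
(array([-0.0112, -0.001 ,  0.0186]), np.float64(-0.11474409932296226), array([436.2,  54.5,  78.6])) 31.433044289019357
```

```bash
python3 -m crank '[[[-0.0102,-0.001,0],0,180],[[-0.0102,-0.001,0.008],0,180],[[-0.0102,-0.001,0.0186],0,180],[[-0.0102,-0.001,0.0186],0,180],[[-0.0102,-0.001,0.0186],0,180],[[-0.0102,-0.001,0.0186],0,180]]' 35
python3 -c "
from h import *
snap('top');print(shift(case([-54,-43.5,60]),100))"
```

```text
t: 29.3
position: [446.2, 56.1, 60.1]
orientation: [0.273, -3.13, -0.0]
wrist_force: [0.7, 0.1, -0.1]
grip_width: 31.7
grip_force: 35.0
(array([-0.0009, -0.0009,  0.0003]), np.float64(-0.036721444808407), array([446.3,  56.1,  60.3]))
```

```bash
python3 -m crank '[[[0,-0.0009,0.003],0,180],[[0,-0.0009,0.006],0,180],[[0,-0.0009,0.009],0,180],[[0,-0.0009,0.011],0,180],[[0,-0.0009,0.011],0,180]]' 35
```

```text
t: 29.85
position: [446.0, 55.3, 48.7]
orientation: [0.273, -3.129, -0.0]
wrist_force: [-0.4, 0.1, -1.2]
grip_width: 31.4
grip_force: 35.0
```

```bash
python3 -m crank '[[[0,0,0.003],0,180],[[0,0,0.006],0,180],[[0,0,0.008],0,180],[[0,0,0.008],0,180]]' 35
```

```text
t: 30.25
position: [446.0, 55.2, 40.7]
orientation: [0.273, -3.129, -0.0]
wrist_force: [0.2, 0.4, -1.4]
grip_width: 31.6
grip_force: 35.0
```

```bash
python3 -m crank '[[[0,0,0],0,150],[[0,0,0],0,130],[[0,0,0],0,130],[[0,0,0],0,130],[[0,0,-0.03],0,130],[[0,0,-0.07],0,130],[[0,0,-0.11],0,130],[[0,-0.04,-0.13],0,130],[[0,-0.08,-0.13],0,130],[[0,-0.12,-0.13],0,130],[[0,-0.12,-0.13],0,130]]' 35
python3 -c "
from h import *
t=snap('top');s=snap('side')
for b in bosses(t,s): print(*b)
print(shift([631,-292.5,120],10))"
```

```text
t: 31.35
position: [467.8, -66.4, 171.9]
orientation: [-0.265, 3.129, -0.003]
wrist_force: [-0.7, 0.9, -0.6]
grip_width: 46.4
grip_force: 0.0
[374. 227.] [ 420.8 -299.2   24. ] [ 421.4 -303.4   14.1] 3.6 yaw 0.4 fill 0.8
[263.7 218. ] [447.4  57.1  24. ] [448.6  56.6  34.3] 2.8 yaw 9.4 fill 0.9
[260.8 201.2] [501.4  66.7  24. ] [502.2  65.9  35.1] 2.9 yaw 10.8 fill 0.9
[370.7 162.5] [ 630.2 -290.8   24. ] [ 632.4 -294.8   14.5] 3.0 yaw 0.5 fill 0.79
(array([-0.1224, -0.2538,  0.0509]), np.float64(89.83877998718856), array([467. , -63.4, 171.1]))
```

```bash
python3 -m crank '[[[-0.02,-0.04,0],8,67],[[-0.04,-0.08,0],16,67],[[-0.06,-0.12,0],24,67],[[-0.08,-0.16,0],32,67],[[-0.1,-0.2,0],40,67],[[-0.11,-0.23,0],48,67],[[-0.1224,-0.2538,0],56,67],[[-0.1224,-0.2538,0],64,67],[[-0.1224,-0.2538,0.02],72,67],[[-0.1224,-0.2538,0.05],80,67],[[-0.1224,-0.2538,0.07],89.8,67],[[-0.1224,-0.2538,0.07],89.8,67]]' 35
python3 -m crank '[[[0,0,0],0,67],[[0,0,0],0,67]]'
python3 -c "
from h import *
snap('top');print(shift([631,-292.3,20],10))"
```

```text
t: 32.65
position: [629.5, -288.5, 96.3]
orientation: [-2.009, -2.404, 0.002]
wrist_force: [-0.9, -0.1, -0.9]
grip_width: 69.8
grip_force: 0.0
t: 32.85
position: [632.8, -291.5, 103.1]
orientation: [2.011, 2.41, 0.001]
wrist_force: [-0.4, -0.3, 0.4]
grip_width: 70.0
grip_force: 0.0
(array([ 0.    , -0.0021,  0.0834]), np.float64(0.28939360636778133), array([ 632.9, -291.8,  103.4]))
```

```bash
python3 -m crank '[[[0,-0.0018,0.03],0.3,67],[[0,-0.0018,0.06],0.3,67],[[0,-0.0018,0.083],0.3,67],[[0,-0.0018,0.083],0.3,67],[[0,-0.0018,0.083],0.3,67]]' 35
python3 -m crank '[[[0,0,0],0,160],[[0,0,0],0,160],[[0,0,0],0,160],[[0,0,0],0,160],[[0,0,0],0,160],[[0,0,0],0,160],[[0,0,0],0,160]]' 35
python3 -m crank '[[[0,0,-0.03],0,160],[[0,0,-0.07],0,160],[[0,0,-0.11],0,160],[[0,0,-0.11],0,160],[[0,0,-0.11],0,160]]' 35
python3 -c "
from h import *
snap('top');print(shift(case([-1,24.5,130]),10))"
```

```text
t: 33.4
position: [630.5, -292.4, 19.4]
orientation: [2.021, 2.404, 0.0]
wrist_force: [0.4, 0.8, 0.6]
grip_width: 70.0
grip_force: 0.0
t: 34.1
position: [630.2, -292.2, 18.8]
orientation: [2.022, 2.404, 0.0]
wrist_force: [-0.2, 0.5, 3.5]
grip_width: 38.6
grip_force: 35.0
t: 34.6
position: [630.2, -292.3, 129.1]
orientation: [2.021, 2.403, 0.0]
wrist_force: [-0.0, 0.9, -1.3]
grip_width: 38.8
grip_force: 35.0
(array([ 0.4412, -0.0668, -0.0025]), np.float64(-0.14250274779793415), array([ 629.1, -291.7,  126.9]))
```

```bash
python3 -m crank '[[[0.045,-0.0067,0],0,160],[[0.09,-0.0135,0],0,160],[[0.135,-0.02,0],0,160],[[0.18,-0.027,0],0,160],[[0.225,-0.034,0],0,160],[[0.27,-0.041,0],0,160],[[0.315,-0.048,0],0,160],[[0.36,-0.0545,0],0,160],[[0.40,-0.061,0],0,160],[[0.43,-0.065,0],0,160],[[0.4412,-0.0668,0],0,160],[[0.4412,-0.0668,0]
,0,160]]' 35
python3 -m crank '[[[0,0,0.03],0,160],[[0,0,0.05],0,160],[[0,0,0.055],0,160],[[0,0,0.055],0,160]]' 35
python3 -c "
from h import *
snap('top');print(shift(case([-1,24.5,65]),10),robot.get_state()['grip_width'])"
```

```text
t: 35.85
position: [486.8, 131.8, 126.1]
orientation: [-2.018, -2.405, 0.005]
wrist_force: [0.4, -0.8, -1.5]
grip_width: 38.7
grip_force: 35.0
t: 36.25
position: [487.8, 130.0, 71.7]
orientation: [-2.023, -2.401, 0.004]
wrist_force: [0.2, 0.5, -0.9]
grip_width: 38.8
grip_force: 35.0
(array([ 0.0014, -0.0007,  0.008 ]), np.float64(-0.21347445958471667), array([488.7, 130.3,  73. ])) 38.91093459563867
```

```bash
python3 -m crank '[[[0.0014,-0.0007,0.008],0,160],[[0.0014,-0.0007,0.014],0,160],[[0.0014,-0.0007,0.018],0,160],[[0.0014,-0.0007,0.022],0,160],[[0.0014,-0.0007,0.022],0,160]]' 35
python3 -c "
from h import *
print(shift(case([-1,24.5,40]),10))"
```

```text
t: 36.8
position: [487.2, 132.4, 50.6]
orientation: [-2.022, -2.404, 0.001]
wrist_force: [-0.3, -0.0, -1.4]
grip_width: 38.8
grip_force: 35.0
(array([-0.001 ,  0.0004,  0.0106]), np.float64(-0.13349151680033344), array([487.2, 132.4,  50.6]))
```

```bash
python3 -m crank '[[[0,0,0.003],0,160],[[0,0,0.006],0,160],[[0,0,0.009],0,160],[[0,0,0.011],0,160],[[0,0,0.011],0,160]]' 35
```

```text
t: 37.3
position: [487.3, 132.4, 39.8]
orientation: [-2.022, -2.404, 0.001]
wrist_force: [0.3, -0.0, -0.9]
grip_width: 39.1
grip_force: 35.0
```

```bash
python3 -m crank '[[[0,0,0],0,130],[[0,0,0],0,115],[[0,0,0],0,115],[[0,0,0],0,115],[[0,0,-0.03],0,115],[[0,0,-0.07],0,115],[[0,0,-0.11],0,115],[[0,0,-0.13],0,115],[[-0.04,0,-0.13],0,94],[[-0.08,0,-0.13],0,94],[[-0.12,0,-0.13],0,94],[[-0.12,0,-0.13],0,94]]' 35
python3 -c "
from h import *
t=snap('top');s=snap('side')
for b in bosses(t,s): print(*b)
print(shift([421,-301,120],10))"
```

```text
t: 38.5
position: [508.7, 10.8, 170.5]
orientation: [2.027, 2.398, -0.001]
wrist_force: [0.6, 0.2, 0.1]
grip_width: 59.7
grip_force: 0.0
[373.9 227.1] [ 420.7 -298.8   24. ] [ 421.4 -303.3   13.7] 3.8 yaw 79.9 fill 0.8
[260.6 218.2] [446.5  66.9  24. ] [450.2  64.1  26. ] 3.6 yaw 87.0 fill 0.75
[240.2 205. ] [488.7 133.2  24. ] [489.7 131.9  35.4] 2.9 yaw 0.4 fill 0.78
[259.5 201.2] [501.6  70.7  24. ] [503.5  69.1  31.1] 2.7 yaw 9.9 fill 0.84
(array([-0.2954, -0.1391,  0.0501]), np.float64(-0.2582532074629711), array([508.1,  13.7, 170.2]))
```

```bash
python3 -m crank '[[[-0.043,-0.02,0],0,94],[[-0.086,-0.04,0],0,94],[[-0.129,-0.06,0],0,94],[[-0.17,-0.08,0],0,94],[[-0.21,-0.1,0],0,94],[[-0.25,-0.12,0],0,94],[[-0.28,-0.135,0.02],0,94],[[-0.2954,-0.1391,0.05],0,94],[[-0.2954,-0.1391,0.08],0,94],[[-0.2954,-0.1391,0.08],0,94],[[-0.2954,-0.1391,0.08],0,94]]' 35
python3 -c "
from h import *
snap('top');print(shift([421,-300.5,20],10))"
```

```text
t: 39.7
position: [421.9, -299.5, 90.1]
orientation: [-2.02, -2.405, -0.0]
wrist_force: [-0.9, -0.4, -0.1]
grip_width: 59.8
grip_force: 0.0
(array([ 0.    , -0.0018,  0.0714]), np.float64(-0.04840751017215439), array([ 422.7, -300.2,   91.4]))
```

```bash
python3 -m crank '[[[0,-0.0012,0.03],0,94],[[0,-0.0012,0.055],0,94],[[0,-0.0012,0.071],0,94],[[0,-0.0012,0.071],0,94],[[0,-0.0012,0.071],0,94],[[0,-0.0012,0.071],0,160],[[0,-0.0012,0.071],0,160],[[0,-0.0012,0.071],0,160],[[0,-0.0012,0.071],0,160],[[0,-0.0012,0.071],0,160],[[0,-0.0012,0.071],0,160],[[0,-0.0012,0.071],0,160]]' 35
python3 -m crank '[[[0,0,-0.03],0,160],[[0,0,-0.07],0,160],[[0,0,-0.11],0,160],[[0,0,-0.11],0,160],[[0,0,-0.11],0,160]]' 35
python3 -c "
from h import *
snap('top');print(shift(case([-55,24.5,130]),10))"
```

```text
t: 40.95
position: [420.8, -301.3, 20.1]
orientation: [2.022, 2.403, -0.0]
wrist_force: [-1.0, 1.5, 5.6]
grip_width: 38.8
grip_force: 35.0
t: 41.45
position: [420.8, -301.2, 129.9]
orientation: [2.021, 2.403, 0.0]
wrist_force: [0.4, 0.1, -1.7]
grip_width: 38.8
grip_force: 35.0
(array([ 0.4138,  0.0868, -0.0014]), np.float64(-0.14509154155709325), array([ 419.9, -300.4,  128.2]))
```

```bash
python3 -m crank '[[[0.045,0.0095,0],0,160],[[0.09,0.019,0],0,160],[[0.135,0.0285,0],0,160],[[0.18,0.038,0],0,160],[[0.225,0.047,0],0,160],[[0.27,0.0567,0],0,160],[[0.315,0.066,0],0,160],[[0.36,0.0755,0],0,160],[[0.4,0.084,0],0,160],[[0.4138,0.0868,0],0,160],[[0.4138,0.0868,0.02],0,160],[[0.4138,0.0868,0.03],0,160]]' 35
python3 -m crank '[[[0,0,0.015],0,160],[[0,0,0.025],0,160],[[0,0,0.025],0,160],[[0,0,0.025],0,160]]' 35
python3 -c "
from h import *
snap('top');print(shift(case([-55,24.5,65]),10),robot.get_state()['grip_width'])"
```

```text
t: 42.7
position: [432.6, 122.0, 95.5]
orientation: [-2.018, -2.403, 0.007]
wrist_force: [-1.4, -0.6, -0.9]
grip_width: 38.5
grip_force: 35.0
t: 43.1
position: [434.8, 121.3, 73.7]
orientation: [-2.023, -2.403, 0.002]
wrist_force: [0.8, -0.1, -0.5]
grip_width: 38.4
grip_force: 35.0
(array([ 0.0008, -0.0006,  0.0094]), np.float64(-0.1753110377466669), array([435.3, 121.5,  74.4])) 38.522392645281734
```

```bash
python3 -m crank '[[[0.0014,-0.0009,0.008],0,160],[[0.0014,-0.0009,0.014],0,160],[[0.0014,-0.0009,0.018],0,160],[[0.0014,-0.0009,0.022],0,160],[[0.0014,-0.0009,0.024],0,160],[[0.0014,-0.0009,0.024],0,160]]' 35
```

```text
t: 43.75
position: [433.8, 122.9, 49.9]
orientation: [-2.022, -2.404, 0.0]
wrist_force: [0.4, -0.6, -0.4]
grip_width: 38.8
grip_force: 35.0
```

```bash
python3 -m crank '[[[0,0,0.003],0,160],[[0,0,0.006],0,160],[[0,0,0.008],0,160],[[0,0,0.008],0,160]]' 35
```

```text
t: 44.15
position: [433.9, 122.9, 41.9]
orientation: [-2.022, -2.404, 0.0]
wrist_force: [0.1, 0.1, -1.0]
grip_width: 39.0
grip_force: 35.0
```

```bash
python3 -m crank '[[[0,0,0],0,142],[[0,0,0],0,142],[[0,0,0],0,142]]' 35
```

```text
t: 44.45
position: [434.2, 122.9, 42.4]
orientation: [2.022, 2.404, 0.0]
wrist_force: [-0.8, -0.6, -0.2]
grip_width: 42.1
grip_force: 0.0
```

Released without wall force. Next I raise the tool straight up and leave.

```bash
python3 -m crank '[[[0,0,-0.01],0,142],[[0,0,-0.025],0,142],[[0,0,-0.06],0,142],[[0,0,-0.1],0,142],[[0,0,-0.14],0,142],[[-0.05,0,-0.16],0,142],[[-0.1,0,-0.16],0,142],[[-0.15,0,-0.16],0,142],[[-0.2,0,-0.16],0,142],[[-0.25,0,-0.16],0,142],[[-0.3,0,-0.16],0,142],[[-0.3,0,-0.16],0,142]]' 35
python3 - <<'E'
from h import *
t=snap('top');s=snap('side')
for b in bosses(t,s):
    P=plane(t,[b[0]],44)[0]; print(*b,"case",np.round(RC.inv().apply(P-C0),1))
a,b=proj(s,case([0,0,60])),proj(t,case([0,0,40]))
f=lambda i,u,w:cv2.resize(i["color"][int(u[1])-w:int(u[1])+w,int(u[0])-w:int(u[0])+w],(400,400),interpolation=cv2.INTER_CUBIC)
cv2.imwrite("pics/c12.png",np.hstack([f(s,a,65),f(t,b,50)]))
E
```

```text
t: 45.65
position: [485.7, -177.4, 203.3]
orientation: [2.028, 2.397, -0.001]
wrist_force: [0.3, 0.1, 0.4]
grip_width: 42.4
grip_force: 0.0
[242.9 221.8] [434.5 124.   24. ] [435.9 122.9  35.4] 3.0 yaw 45.4 fill 0.79 case [-54.3  25.6  44. ]
[263.6 218. ] [447.3  57.2  24. ] [448.5  56.7  33.9] 2.7 yaw 10.4 fill 0.91 case [-53.4 -41.   44. ]
[240.2 204.9] [489.  133.1  24. ] [489.7 131.9  34.9] 2.7 yaw 72.2 fill 0.77 case [-0.2 25.2 44. ]
[261.7 201.2] [501.3  63.8  24. ] [502.   63.2  35.4] 2.9 yaw 9.4 fill 0.91 case [  0.1 -44.   44. ]
```

View pics/c12.png

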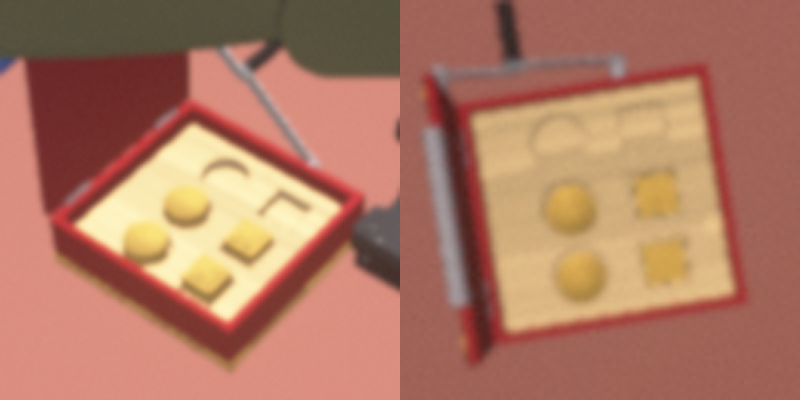

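All four bosses are down in their pockets: rounds at (570,208) and (580,272), squares at (657,193) and (665,260) in the crop. Next I break the stay.

```bash
python3 -c "
from h import *
print(shift(case([152,-120,203]),100), shift(case([148,46,150]),100))"
```

```text
(array([ 1.567e-01,  2.077e-01, -2.000e-04]), np.float64(89.70958178759994), array([ 485.3, -173.7,  202.7])) (array([0.3227, 0.2028, 0.0529]), np.float64(89.70958178759994), array([ 485.3, -173.7,  202.7]))
```

```bash
python3 -m crank '[[[0.03,0.04,0],-8,255],[[0.06,0.08,0],-16,255],[[0.09,0.12,0],-24,255],[[0.12,0.16,0],-32,255],[[0.157,0.208,0],-40,255],[[0.157,0.208,0],-48,255],[[0.157,0.208,0],-56,255],[[0.157,0.208,0],-64,255],[[0.157,0.208,0],-72,255],[[0.157,0.208,0],-80,255],[[0.157,0.208,0],-88,255],[[0.157,0.208,0],-90.3,255]]' 35
python3 -m crank '[[[0,0,0],0,255],[[0,0,0],0,255]]'
python3 -c "
from h import *
print(shift(case([148,46,135]),100))"
```

```text
t: 46.95
position: [662.6, 20.0, 202.7]
orientation: [0.287, -3.128, -0.001]
wrist_force: [0.3, -0.1, -1.0]
grip_width: 0.3
grip_force: 0.0
t: 47.15
position: [662.9, 19.2, 202.6]
orientation: [-0.279, 3.129, 0.0]
wrist_force: [-0.4, -0.3, 1.0]
grip_width: 0.5
grip_force: 0.0
(array([0.0034, 0.1626, 0.0676]), np.float64(0.20412474355914867), array([662.9,  19.2, 202.6]))
```

```bash
python3 -m crank '[[[0.003,0.045,0],0,255],[[0.003,0.09,0],0,255],[[0.003,0.13,0],0,255],[[0.003,0.1626,0.02],0,255],[[0.003,0.1626,0.05],0,255],[[0.003,0.1626,0.0676],0,255],[[0.003,0.1626,0.0676],0,255],[[0.003,0.1626,0.0676],0,255]]'
python3 - <<'E'
from h import *
snap("top");print(shift(case([148,46,112]),100),robot.get_state()["wrist_force"])
s=snap("side");t=snap("top")
f=lambda i,u,w:cv2.resize(i["color"][int(u[1])-w:int(u[1])+w,int(u[0])-w:int(u[0])+w],(400,400),interpolation=cv2.INTER_CUBIC)
P=case([140,46,110]); cv2.imwrite("pics/c13.png",np.hstack([f(s,proj(s,P),35),f(t,proj(t,P),35)]))
E
```

```text
t: 47.95
position: [631.9, 176.7, 134.7]
orientation: [0.277, -3.129, 0.0]
wrist_force: [-0.5, -0.1, 0.2]
grip_width: -0.0
grip_force: 0.0
(array([0.0015, 0.0022, 0.0238]), np.float64(0.09457934468251494), array([632.6, 176.7, 135.8])) [ 0.17336807 -0.70289172  0.66782264]
```

View pics/c13.png

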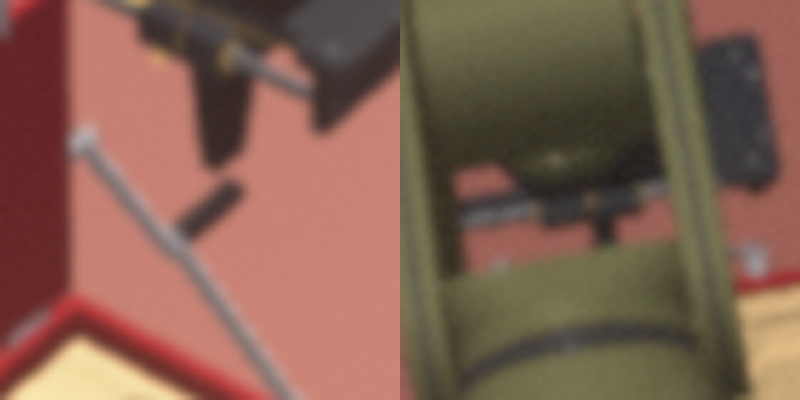

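The closed finger tip at about (220,165) in the crop hangs just above the pin at (215,205). I'll push down and towards the hinge.

```bash
python3 -m crank '[[[0.0015,0.001,0.012],0,255],[[0.0015,0.001,0.022],0,255],[[0.0015,0.003,0.025],0,255],[[0.0015,0.005,0.028],0,255],[[0.0015,0.007,0.031],0,255],[[0.0015,0.009,0.034],0,255],[[0.0015,0.011,0.037],0,255]]'
python3 -m crank '[[[0,0.003,0.004],0,255],[[0,0.006,0.008],0,255],[[0,0.008,0.012],0,255],[[0,0.01,0.016],0,255]]'
```

```text
t: 48.8
position: [628.3, 188.3, 97.8]
orientation: [0.278, -3.129, -0.001]
wrist_force: [-1.8, 3.5, 5.5]
grip_width: 0.4
grip_force: 2.6
t: 49.2
position: [626.8, 196.9, 82.5]
orientation: [-0.279, 3.129, -0.003]
wrist_force: [-2.6, -1.2, 9.7]
grip_width: 0.6
grip_force: 4.6
```

```bash
python3 -m crank '[[[0,0,-0.03],0,255],[[0,0,-0.07],0,255],[[0,0,-0.11],0,255],[[0,-0.05,-0.12],0,255],[[0,-0.1,-0.12],0,255],[[0,-0.15,-0.12],0,255],[[0,-0.2,-0.12],0,255],[[0,-0.25,-0.12],0,255],[[0,-0.25,-0.12],0,255]]'
python3 - <<'E'
from h import *
t=snap("top","t14");s=snap("side","s14")
f=lambda i,u,w:cv2.resize(i["color"][int(u[1])-w:int(u[1])+w,int(u[0])-w:int(u[0])+w],(400,400),interpolation=cv2.INTER_CUBIC)
cv2.imwrite("pics/c14.png",np.hstack([f(s,proj(s,case([40,40,130])),75),f(t,proj(t,case([20,40,130])),65)]))
for i in(t,s):
    g=cv2.cvtColor(i["color"],cv2.COLOR_BGR2GRAY); k=(g<85).astype(np.uint8); n,l,st,ce=cv2.connectedComponentsWithStats(k)
    print([(st[j].tolist(),ce[j].round(1).tolist()) for j in range(1,n) if 12<st[j][4]<150])
E
```

```text
t: 50.1
position: [670.7, -54.8, 200.2]
orientation: [0.268, -3.129, 0.005]
wrist_force: [-1.0, 1.1, -0.7]
grip_width: 0.4
grip_force: 0.0
[([302, 152, 5, 7, 18], [303.6, 155.1]), ([216, 156, 6, 11, 48], [218.6, 161.1]), ([0, 168, 23, 10, 123], [10.8, 172.5]), ([109, 180, 28, 10, 75], [123.0, 184.5]), ([290, 184, 6, 19, 34], [292.2, 192.3]), ([126, 186, 12, 6, 35], [131.2, 188.5]), ([347, 222, 2, 32, 42], [347.7, 236.0]), ([381, 244, 13, 11, 52], [385.6, 250.2]), ([346, 259, 3, 31, 49], [347.2, 273.6]), ([462, 373, 16, 11, 107], [468.3, 378.9]), ([47, 380, 17, 4, 51], [55.1, 381.8])]
[([300, 39, 7, 15, 37], [303.5, 47.4]), ([151, 124, 18, 12, 84], [160.6, 129.5]), ([162, 130, 25, 23, 56], [173.8, 141.3]), ([238, 151, 9, 8, 28], [242.0, 154.2]), ([72, 288, 18, 18, 81], [82.9, 295.5]), ([310, 363, 15, 8, 51], [316.3, 367.5])]
```

View pics/c14.png

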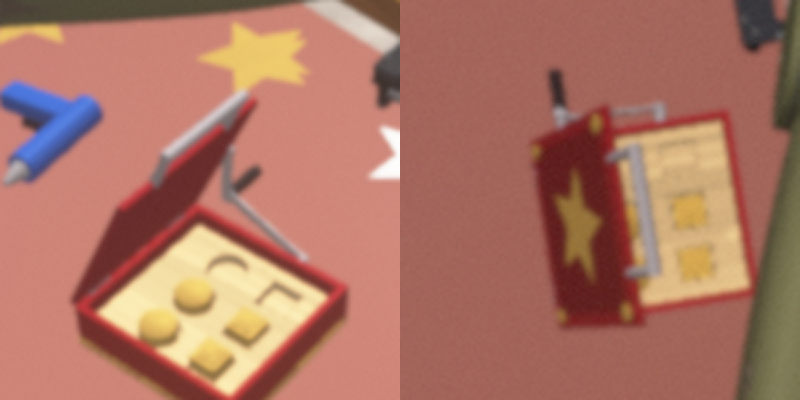

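The stay is broken: the elbow is folded at about (228,190) in the left crop, and the lid is part-way down and sinking. I'll measure its angle and speed from the bar.

```bash
python3 - <<'E'
from h import *
def px(i,P,w,x,y):
    u=proj(i,P).astype(int); return [u[0]-w+x*2*w/400-.5,u[1]-w+y*2*w/400-.5]
t=dict(np.load("top_cal.npz"));s=dict(np.load("side_cal.npz"))
t=dict(mtx=t["K"],world_from_camera=t["T"]);s=dict(mtx=s["K"],world_from_camera=s["T"])
P=cross(t,px(t,case([20,40,130]),65,244,211),s,px(s,case([40,40,130]),75,205,128)); c=RC.inv().apply(P-C0); print("bar",c,"angle",np.arctan2(c[2]-56.5,98.5-c[1]))
# bar now: grey pixels profile along case y through top image, over several shots
ths=np.arange(0.0,1.5,.01)
for k in range(4):
    i=robot.snapshot("side"); T=robot.get_state()["t"]
    h=cv2.cvtColor(i["color"],cv2.COLOR_BGR2HSV); sc=[]
    for th in ths:
        pts=[proj(i,case([x,98.5-242*np.cos(th+.0165),56.5+242*np.sin(th+.0165)])) for x in np.linspace(-40,40,15)]
        sc.append(np.mean([h[int(round(v)),int(round(u)),1] for u,v in pts]))
    print(round(T,2),"lid",ths[int(np.argmin(sc))],round(min(sc)))
E
```

```text
bar [  0.57581     -0.46799219 273.48571402] angle 1.1428781496436013
50.25 lid 1.1300000000000001 15
50.3 lid 1.1300000000000001 15
50.35 lid 1.12 15
50.4 lid 1.12 15
```

It sinks at only about 0.1 rad/s, which predicts well under 2 rad/s at shut. I'll let it sink with the arm clear and monitor it.

```bash
cat > lid.py <<'E'
from h import *
ths=np.arange(0.0,1.5,.005)
for k in range(3):
    i=robot.snapshot("side"); T=robot.get_state()["t"]
    h=cv2.cvtColor(i["color"],cv2.COLOR_BGR2HSV); sc=[]
    for th in ths:
        pts=[proj(i,case([x,98.5-242*np.cos(th+.0165),56.5+242*np.sin(th+.0165)])) for x in np.linspace(-40,40,15)]
        sc.append(np.mean([h[int(round(v)),int(round(u)),1] for u,v in pts]))
    print(round(T,2),"lid",ths[int(np.argmin(sc))].round(3),round(min(sc)))
E
W='[[[0,0,0],0,255],[[0,0,0],0,255],[[0,0,0],0,255],[[0,0,0],0,255],[[0,0,0],0,255],[[0,0,0],0,255],[[0,0,0],0,255],[[0,0,0],0,255]]'
python3 -m crank '[[[0,-0.05,0],0,255],[[0,-0.1,0],0,255],[[0,-0.15,0],0,255],[[0,-0.15,0],0,255],[[0,-0.15,0],0,255],[[0,-0.15,0],0,255],[[0,-0.15,0],0,255],[[0,-0.15,0],0,255]]' >/dev/null
python3 lid.py
python3 -m crank '[[[0,0,0],0,255],[[0,0,0],0,255],[[0,0,0],0,255],[[0,0,0],0,255],[[0,0,0],0,255],[[0,0,0],0,255],[[0,0,0],0,255],[[0,0,0],0,255]]' >/dev/null
python3 lid.py
```

```text
51.25 lid 1.125 13
51.3 lid 1.125 13
51.35 lid 1.125 13
52.2 lid 1.125 13
52.25 lid 1.125 13
52.3 lid 1.125 13
```

The lid has stopped at 1.125 rad, held by friction, so I'll grip the bar and lower it by hand.

```bash
python3 -m crank '[[[0,0,-0.05],0,155],[[0,0,-0.1],0,155],[[0,0,-0.13],0,155],[[0,0,-0.13],0,155]]' 25
python3 -c "
from h import *
print(shift(case([0,-2.5,325]),100),robot.get_state()['grip_width'])"
```

```text
t: 52.7
position: [699.2, -196.8, 340.1]
orientation: [-0.277, 3.118, -0.008]
wrist_force: [-1.2, 1.1, -0.0]
grip_width: 27.3
grip_force: 0.0
(array([0.1493, 0.3336, 0.0114]), np.float64(0.16388922350843416), array([ 699.2, -196.8,  340.1])) 27.257477033555748
```

```bash
python3 -m crank '[[[0.02,0.044,0],0,155],[[0.04,0.088,0],0,155],[[0.06,0.132,0],0,155],[[0.08,0.176,0],0,155],[[0.1,0.22,0],0,155],[[0.12,0.264,0],0,155],[[0.14,0.308,0],0,155],[[0.1493,0.3336,0],0,155],[[0.1493,0.3336,0],0,155],[[0.1493,0.3336,0],0,155],[[0.1493,0.3336,0],0,155]]' 25
python3 -c "
from h import *
snap('top');print(shift(case([0,-2.5,260]),100),robot.get_state()['grip_width'])"
```

```text
t: 53.8
position: [491.6, 105.2, 330.9]
orientation: [0.277, -3.128, 0.001]
wrist_force: [-0.9, 0.5, 0.0]
grip_width: 37.3
grip_force: 0.0
(array([-0.0018, -0.0001,  0.0709]), np.float64(0.07803544982212429), array([491.7, 105. , 330.9])) 37.19925487433574
```

```bash
python3 -m crank '[[[-0.0018,0,0.025],0,155],[[-0.0018,0,0.045],0,155],[[-0.0018,0,0.06],0,155],[[-0.0018,0,0.07],0,155],[[-0.0018,0,0.07],0,155],[[-0.0018,0,0.07],0,155]]' 20
python3 -m crank '[[[0,0,0],0,235],[[0,0,0],0,235],[[0,0,0],0,235],[[0,0,0],0,235],[[0,0,0],0,235],[[0,0,0],0,235]]' 20
python3 -c "
from h import *
st=robot.get_state(); print(RC.inv().apply(st['position']-C0))"
```

```text
t: 54.45
position: [493.5, 106.0, 262.1]
orientation: [-0.277, 3.129, -0.0]
wrist_force: [0.8, -0.2, 0.1]
grip_width: 37.5
grip_force: 0.0
t: 55.05
position: [493.3, 106.2, 262.0]
orientation: [-0.278, 3.128, -0.0]
wrist_force: [-0.6, -1.3, 2.0]
grip_width: 11.5
grip_force: 20.0
[ 3.89143384e-02 -1.45776945e+00  2.62048736e+02]
```

```bash
python3 -m crank '[[[0,-0.0173,0.0087],0,235],[[0,-0.0339,0.0187],0,235],[[0,-0.0495,0.0301],0,235],[[0,-0.0643,0.0426],0,235],[[0,-0.0779,0.0563],0,235],[[0,-0.0905,0.0711],0,235],[[0,-0.1018,0.0868],0,235],[[0,-0.1119,0.1033],0,235],[[0,-0.1205,0.1206],0,235],[[0,-0.1278,0.1385],0,235],[[0,-0.1336,0.157],0,235],[[0,-0.1379,0.1759],0,235]]' 20
python3 -m crank '[[[0,-0.0016,0.0095],0,235],[[0,-0.0028,0.0191],0,235],[[0,-0.0036,0.0288],0,235],[[0,-0.004,0.036],0,235],[[0,-0.0041,0.0405],0,235],[[0,-0.0041,0.0405],0,235]]' 20
python3 -c "
from h import *
st=robot.get_state(); print(RC.inv().apply(st['position']-C0))"
```

```text
t: 56.25
position: [516.8, -30.4, 83.6]
orientation: [0.278, -3.128, 0.0]
wrist_force: [-2.3, -0.3, 0.0]
grip_width: 11.1
grip_force: 20.0
t: 56.85
position: [517.6, -34.5, 44.1]
orientation: [0.279, -3.128, 0.003]
wrist_force: [-2.8, -5.3, -1.9]
grip_width: 11.6
grip_force: 20.0
[  -0.45491171 -144.20835377   44.14119517]
```

```bash
python3 -m crank '[[[0,-0.001,0.003],0,235],[[0,-0.001,0.005],0,235],[[0,-0.001,0.005],0,235]]' 20
```

```text
t: 57.15
position: [517.6, -34.6, 41.0]
orientation: [0.279, -3.127, -0.0]
wrist_force: [-9.3, -1.5, 9.0]
grip_width: 11.1
grip_force: 20.0
```

```bash
python3 -m crank '[[[0,-0.001,0.003],0,155],[[0,-0.001,0.003],0,155],[[0,-0.001,0.003],0,155],[[0,-0.001,0.003],0,155],[[0,-0.001,-0.02],0,155],[[0,-0.001,-0.06],0,155],[[0,-0.001,-0.1],0,155],[[0,-0.05,-0.12],0,155],[[0,-0.1,-0.12],0,155],[[0,-0.15,-0.12],0,155],[[0,-0.18,-0.12],0,155],[[0,-0.18,-0.12],0,155]]' 20
python3 lid.py; python3 - <<'E'
from h import *
t=snap("top");s=snap("side","s15");s0=cv2.imread("pics/side0.png")
for a in(t,): 
    m=cv2.resize(a["color"],None,fx=4,fy=4,interpolation=cv2.INTER_CUBIC); h=cv2.cvtColor(m,cv2.COLOR_BGR2HSV)
    k=(((h[...,0]<8)|(h[...,0]>172))&(h[...,1]>150)&(h[...,2]>40)).astype(np.uint8); l=np.zeros_like(k); u=(proj(a,[490,100,60])*4).astype(int); cv2.circle(l,tuple(int(x) for x in u),240,1,-1); k&=l
    c=max(cv2.findContours(k,0,cv2.CHAIN_APPROX_NONE)[0],key=cv2.contourArea); print(cv2.minAreaRect(c))
d=cv2.absdiff(s["color"],s0).max(2)[150:250,170:300]; print("side diff vs start", (d>40).sum(), d.mean())
E
```

```text
t: 58.35
position: [550.6, -215.4, 160.3]
orientation: [-0.272, 3.129, -0.002]
wrist_force: [-0.3, 0.0, -0.8]
grip_width: 37.2
grip_force: 0.0
58.4 lid 0.0 11
58.45 lid 0.0 11
58.5 lid 0.0 11
((993.4458618164062, 814.67578125), (245.77645874023438, 256.46240234375), 80.53767395019531)
side diff vs start 154 30.281153846153845
```

```bash
python3 -c "
from station import robot
print(robot.close_job())"
```

```text
the job is handed in; nothing more can be done
None
```

I handed the job in at about 58 s of robot time: all four bosses looked down in their own pockets in the last pictures before closing, and the camera reads the lid fully shut. No verdict came back.

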